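# Clip the reagent cartridge into the reader's drawer and close it

### The job

Load the white and teal reagent cartridge into the open drawer of the bench reader: at a tilt, hook its tongue under the orange keeper lip at the back of the drawer, then press its teal front end down until it snaps under the orange spring catch and lies flat. Then push the drawer fully home, leaving the two control vials and the specimen cup where they stand.

Things in the scene. Friction and masses are not known exactly. Their poses are not given: they have to be found in the camera images.
- cartridge: Loose reagent cartridge, about 90 g: white box body 82 long (x) x 40 wide (y) x 30 mm high, with a teal front end at -x and a teal arrow on top that points to +x, to its tongue. Origin: centre of the body's underside. z is up as it lies at the start, +x pointing away from the robot within 35 degrees. Grasp it across its 40 mm width.
- tongue_tip (a point): Lower edge of the tip of the cartridge's teal tongue, mid-width: 55 mm along +x from the cartridge's origin, on the underside. The tongue is 24 wide and 6 mm thick, flush with the underside, and sticks out 14 mm from the body. Axes of the cartridge.
- catch_lip (a point): Lower edge of the end of the cartridge's front lip, mid-width: 47 mm along -x from the cartridge's origin, on the underside. The lip is 36 wide and 7 mm thick, flush with the underside, and sticks out 6 mm from the body. Axes of the cartridge.
- pocket (a point): Point on the drawer (moves with it): on the pocket floor, 20 mm above the worktop, mid-width at the rear stop. x points level into the reader, y left, z up. A seated cartridge lies flat on this floor, axes along these, tongue tip within 2 mm of here. Pocket: x from 0 to -103.5 mm, 43 mm wide between side rails; rails 5 mm high at x -30 to -82 mm (room for fingers), flared, 18 mm high at both ends.
- keeper_edge (a point): Lower front edge of the orange keeper lip on the drawer, mid-width; axes of the pocket. The lip covers the last 7 mm of the pocket over its full width, its underside 8.5 mm and its top 12.5 mm above the pocket floor; the tongue goes under it with the front end raised, at any tilt from about 8 to 25 degrees.
- nose_tip (a point): Tip of the orange spring catch when sprung out, mid-width, 10 mm above the pocket floor, 99.5 mm along -x from the pocket point; axes of the pocket. 45-degree nose 22 wide, 10 mm high, between grey blocks 16 mm high. A hooked cartridge's lip rests on it about 12 mm up; 8 to 15 N on the cartridge's top near its front end, until it is down on the floor, snaps the lip under.
- drawer_front (a point): Middle of the outer face of the drawer's grey front panel (88 wide, 30 mm high, from 8 to 38 mm above the worktop; this point 23 mm above it), 125.5 mm along -x from the pocket point; axes of the pocket. Push here along +x.
- drawer (a joint): How far the drawer stands out, m: 0 = fully home, at most 0.15. It slides stiffly (about 2.5 N) and stays where left; in the last 8 mm it clicks over a sprung ball (up to about 8 N) and stops at 0, the panel against the housing. The bay roof does not snap a raised front end down.
- catch (a joint): How far the spring catch is pushed back, m: 0 = sprung out, as also when it holds the seated lip; it must give 2.5 to 4 mm for the lip to pass, and stops at 0.006.
- reader: Bench reader, fixed: white and grey housing 180 deep (x) x 156 mm wide (y). Its front deck, 70 mm high, holds the drawer bay (bay roof 57 mm above the worktop); from 90 mm behind the front face a sloping display console rises to 118 mm. Origin: centre of its underside; front face at x = -90 mm, x points to its back.
- control_vial_1: Control vial with blue cap, 25 mm across, 49 mm high, standing left of the reader; origin at the centre of its underside. Leave it.
- control_vial_2: Control vial with green cap, 25 mm across, 49 mm high, standing left of the reader; origin at the centre of its underside. Leave it.
- specimen_cup_3: Specimen cup with red lid, 58 mm across, 59 mm high, standing right of the drawer; origin at the centre of its underside. Leave it.
Mind the look-alikes: they are no part of the job. Of the things that look like the cartridge, take the one that is farthest to the robot's left at the start.

How it is judged:
On the way, in this order (a step that is already met when the one before it is completed fails the run):
1. the tongue is under the keeper lip while the front end is still raised (x of tongue_tip in the frame of pocket between -0.0045 and 0.003 m and z of tongue_tip in the frame of pocket between -0.003 and 0.0045 m and y of tongue_tip in the frame of pocket between -0.006 and 0.006 m and angle between the z axis of cartridge and the z axis of pocket, either way round above 0.07 rad and z of catch_lip in the frame of pocket above 0.007 m), for 0.1 s.
2. the front end is down under the spring catch and the cartridge lies flat in the drawer (x of tongue_tip in the frame of pocket between -0.0045 and 0.003 m and z of tongue_tip in the frame of pocket between -0.003 and 0.0045 m and y of tongue_tip in the frame of pocket between -0.006 and 0.006 m and z of catch_lip in the frame of pocket between -0.003 and 0.003 m and x of catch_lip in the frame of pocket below -0.098 m and angle between the z axis of cartridge and the z axis of pocket, either way round below 0.05 rad and value of joint catch below 0.002 m), for 0.2 s.
At the end, for the whole second after the job is handed in: The cartridge lies flat in the drawer (within 3 degrees), tongue tip at least 2.5 mm under the keeper lip and front lip within 3 mm of the floor under the sprung-out catch (catch within 2 mm of fully out), at rest, and the drawer is home within 2.5 mm (all of step 2 and value of joint drawer below 0.0025 m and linear speed of cartridge below 0.02 m/s); the robot touches nothing.
It fails at once if a control vial or the specimen cup is pushed more than 30 mm or tipped over (distance of any of control_vial_1, control_vial_2, specimen_cup_3 from where it was at the start of the episode above 0.03 m or angle between any of control_vial_1, control_vial_2, specimen_cup_3's own z axis and vertical above 0.5 rad).
It also fails if it takes over 51 s, if anything falls off the work surface, if the arm or the gripper's body presses on something with over 40 N, if the wrist force passes 120 N, or if a joint passes its speed limit or range.

### The arm

A 7-joint arm with a two-finger parallel gripper is mounted at the origin on a cart in front of the work surface, level with it; the furniture and walls round the work are solid. World frame = base frame: x ahead of the robot, y to its left, z up, the work surface at z = 0. Lengths are in m, angles in rad, forces in N, time in s.
With the tool pointing down it reaches from about 0.4 to 0.9 m from the base axis. Payload 5.6 kg.
Tool frame: the origin (TCP) lies between the finger pads; the fingertips stand 11 mm ahead of it and the grasp point (between the pads) lies 8 mm behind it; x points along the fingers, y is the direction in which the jaws open and shut, and the axes are right-handed (so a half turn about x gives the same grasp; the last joint's range is limited). The gripper opens to 92 mm and grips with 3 to 60 N. Pads are 20 mm wide; open, the fingers measure 128 mm over their backs; the gripper's body (75 mm by 189 mm) begins 69 mm behind the grasp point.
Start: joints at [-1.217, 0.468, -0.012, 1.603, 0.006, 1.071, -0.056], TCP at [0.251, 0.599, 0.226] pointing down, gripper open.
Joint ranges: [-2.53, 2.53], [-0.31, 2.02], [-1.57, 1.55], [0.28, 2.44], [-1.29, 4.43], [0.15, 1.84], [-2.92, 2.92]. Speed limits (rad/s): [2.57, 2.57, 3.14, 3.14, 3.14, 3.14, 3.14].

### API

Orientations are given as a unit quaternion [w, x, y, z].
In Python, from station import * gives the robot as it stands.
- The arm moves only by the tool move_arm, never from a script. Its argument "series" is a list of rows, each a list of 7 numbers: the shift along the tool's x, y, z in cm, then the turn, a rotation vector about the tool's x, y, z in degrees, then the opening in per cent of the stroke, from 0 (shut) to 100 (fully open). A call has 1 to 12 rows; each row shifts and turns the commanded pose from where the row before left it, along the tool's axes as they then stand; what a row does not reach is not made up. A row lasts 1/8 s, in which the tool goes at most 62.5 mm and 10.7 degrees, less where a joint would pass 70% of its speed; a pose out of reach is approached as far as the arm can. A call with a gripper value outside its range is refused whole. The fingers move at their own pace and stop on an object; "squeeze" is the grip in N (left out, the last holds). Time passes only in rows, so rows that do not move let the fingers close. It gives the time, the measured TCP pose, the force and the opening at its end, in the units of the state.
- state(): the state, without advancing time (a new reading comes with each control period).
- get_image(name): name is "scene" or "top" or "wrist"; returns a dict with "pixels" (384x512x3 uint8, red, green, blue), "K" (3x3 intrinsics, pixels), "dist" ([k1, k2, p1, p2, k3] as OpenCV has them; the pictures are not rectified), "position" and "attitude" of the camera in the world. Camera axes: x right, y down, z forward; pixel columns grow to the right and rows downward; lengths in m; the calibration is good to about 2 mm. A picture is of the moment at which its call begins. There is no depth.
- sign_off(): hands the job in, once; it reports no verdict.
Trained networks look in a picture, given as the dict that the camera call returned (one of the last four; its "shot" number tells which), for a name from the list of things; names that differ only in an ending like _2 or _b are one class to them, and where a whole thing is asked for, a point or a joint stands for the part that bears it (a point fixed in the world has none). Each returns a list of dicts, best first, with "p" (0 to 1); they miss things now and then, are a little off and sometimes report something else, mostly with a low value. They report only what shows in the picture. A call takes as long as a camera call. They do not tell look-alikes from the thing itself.
- outline_of(picture, query): "mask" (384x512 bool, what is visible of it) and "point" ([column, row] in pixels, amid what is visible of it).
- spot_point(picture, query): "point" ([column, row] in pixels: a listed point, or the origin of a listed thing).
The state is a dict: "time_s": time; "joint_positions": joint angles; "joint_velocities": joint speeds; "joint_efforts": joint torques, N m; "tool_pos": TCP position; "ee_rot": TCP orientation; "wrist_force": force on the tool from outside, world axes, zero at the start; "ft_torque": the same for the moment, N m; "opening": finger opening in m.
Only numpy, scipy, OpenCV 4.12 (cv2) and the standard library are available. Lean on these libraries where they do the work, as an engineer would, in place of code of your own. Each camera call takes 0.05 s, during which the arm holds its last target.

## Working session

There is one attempt and no reset: what is moved stays moved. The work goes in short steps, Python scripts to look and compute and a tool call to move; the robot and the scene stay as the last step left them, time stands still between calls to the robot, and variables do not carry over. Pictures are saved under pics/ and viewed, and the job is handed in when it is done.

Besides the shell and the picture viewer there is one more tool, called after ">>>" by a JSON object that holds its "name" and its "arguments". move_arm: Moves the arm, as the interface text tells. Its arguments: {"type":"object","properties":{"series":{"type":"array","items":{"type":"array","items":{"type":"number"}}},"squeeze":{"type":"number"}},"required":["series"]}

```bash
ls; mkdir -p pics; python3 - <<'E'
from station import *
import cv2,json
s=state();print(s)
for n in ["scene","top"]:
    p=get_image(n); cv2.imwrite(f"pics/{n}0.png",cv2.resize(p["pixels"][:,:,::-1],(800,600)))
    print(n,p["K"],p["dist"],p["position"],p["attitude"],p["shot"])
    for q in ["cartridge","tongue_tip","catch_lip","pocket","keeper_edge","nose_tip","drawer_front","reader","control_vial_1","specimen_cup_3"]:
        print(q,[(round(d["p"],2),[round(float(v),1) for v in d["point"]]) for d in spot_point(p,q)])
E
```

```text
pics
{'time_s': 0.0, 'joint_positions': array([-1.21701525,  0.46838021, -0.01158974,  1.60362638,  0.00600068,
        1.07137167, -0.05628827]), 'joint_velocities': array([ 1.14579585e-03,  2.95255674e-04,  7.49312842e-04, -1.77058900e-04,
        1.68576755e-03,  8.44177083e-04,  4.97386283e-05]), 'joint_efforts': array([-3.29267295e-04, -5.20570385e+01, -1.25322104e-02, -2.43740559e+01,
       -5.66947879e-02,  1.73197570e-02,  1.56722299e-04]), 'tool_pos': array([0.25104819, 0.59895507, 0.2246372 ]), 'ee_rot': array([ 0.69315527,  0.13877247,  0.69330918, -0.14000124]), 'wrist_force': array([ 0.93979996, -0.30318586, -0.50710299]), 'ft_torque': array([-0.0007014 , -0.01255307,  0.02368733]), 'opening': 0.09154845141508065}
scene [[424.93108371   0.         253.55495148]
 [  0.         424.93108371 196.91996051]
 [  0.           0.           1.        ]] [-0.14492262  0.          0.          0.          0.        ] [-0.04621946  0.5241064   0.50751829] [ 0.21047064 -0.34951155  0.78314223 -0.46928885] 1
cartridge [(0.84, [290.7, 269.1]), (0.72, [207.2, 269.4]), (0.36, [373.3, 204
[... 626 characters left out ...]
] [-0.00998361  0.          0.          0.          0.        ] [ 0.34887687 -0.03065344  1.14056609] [ 0.07427877 -0.69215533  0.71424167 -0.07254312] 2
cartridge [(0.97, [225.5, 273.9]), (0.9, [178.0, 232.6]), (0.24, [265.9, 250.6])]
tongue_tip [(0.97, [207.7, 287.7]), (0.91, [175.2, 210.2])]
catch_lip [(0.98, [182.4, 251.8]), (0.67, [271.3, 197.1]), (0.58, [243.0, 267.9])]
pocket [(0.85, [269.4, 193.5])]
keeper_edge [(0.58, [269.2, 197.9])]
nose_tip [(0.8, [265.1, 235.8])]
drawer_front [(0.8, [266.2, 249.2]), (0.44, [372.0, 250.7])]
reader [(0.68, [271.7, 149.3]), (0.4, [267.8, 248.4])]
control_vial_1 [(0.71, [152.0, 159.3]), (0.43, [181.0, 171.0])]
specimen_cup_3 [(0.81, [369.9, 250.9])]
```

View pics/scene0.png

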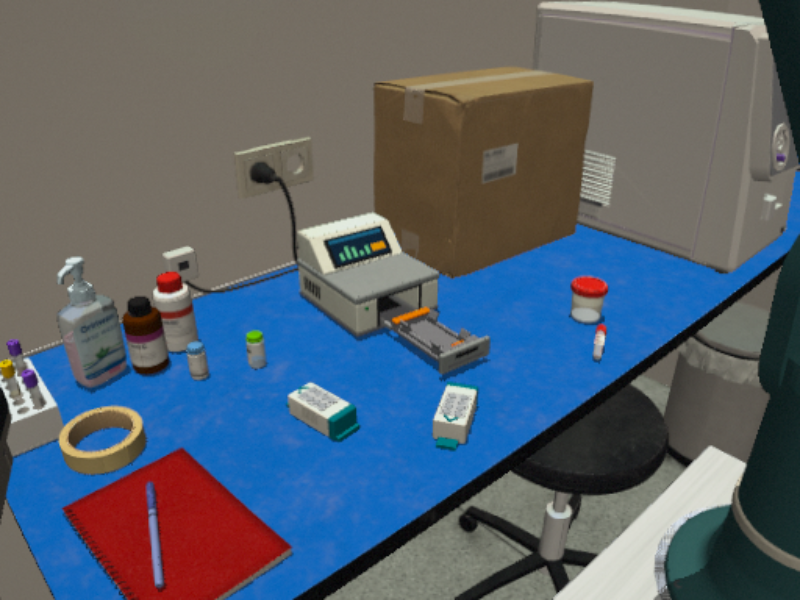

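View pics/top0.png

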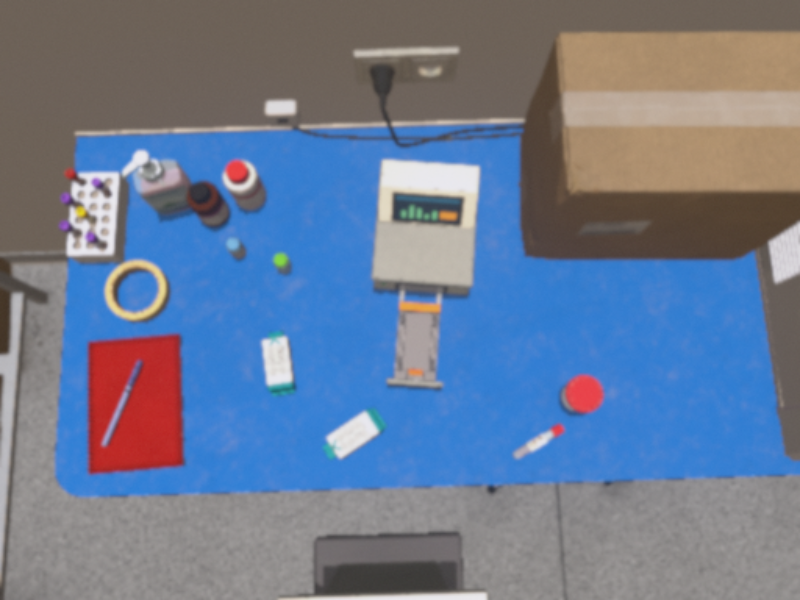

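The candidates are the left cartridge at about (278,362) in the 800x600 top picture and the right one at (355,435). The left one is farthest to the robot's left, and its tongue points away, as described. I'll confirm that in a crop and measure.

```bash
cat > h.py <<'E'
from station import *
import cv2,numpy as np
from scipy.spatial.transform import Rotation as R
def rot(q): return R.from_quat([q[1],q[2],q[3],q[0]])
def ray(p,uv):
    n=cv2.undistortPoints(np.array([[uv]],float),p["K"],p["dist"])[0,0]
    return np.array(p["position"]),rot(p["attitude"]).apply([n[0],n[1],1])
def onz(p,uv,z):
    o,d=ray(p,uv); return o+d*(z-o[2])/d[2]
def proj(p,X):
    r=rot(p["attitude"]).inv(); X=np.atleast_2d(X)
    c=r.apply(X-np.array(p["position"]))
    return cv2.projectPoints(c,np.zeros(3),np.zeros(3),p["K"],p["dist"])[0][:,0]
E
python3 - <<'E'
from h import *
np.set_printoptions(precision=4,suppress=True)
H={"cartridge":0,"tongue_tip":0,"catch_lip":0,"pocket":.02,"keeper_edge":.0285,"nose_tip":.03,"drawer_front":.023,"control_vial_1":0,"specimen_cup_3":0,"reader":0}
for n in ["top","scene"]:
    p=get_image(n)
    for q,z in H.items():
        for d in spot_point(p,q): 
            if d["p"]>.3: print(n,q,round(d["p"],2),onz(p,d["point"],z))
    if n=="top":
        c=p["pixels"][190:300,130:300,::-1]; cv2.imwrite("pics/crop1.png",cv2.resize(c,None,fx=4.5,fy=4.5,interpolation=2))
E
```

```text
top cartridge 0.76 [0.3914 0.0402 0.    ]
top cartridge 0.75 [0.5068 0.1542 0.    ]
top tongue_tip 0.81 [0.3634 0.0803 0.    ]
top tongue_tip 0.76 [0.5596 0.1647 0.    ]
top catch_lip 0.8 [0.4532 0.1511 0.    ]
top catch_lip 0.63 [ 0.414  -0.0036  0.    ]
top pocket 0.63 [ 0.5895 -0.0762  0.02  ]
top keeper_edge 0.65 [ 0.5787 -0.0673  0.0285]
top nose_tip 0.76 [ 0.4877 -0.0602  0.03  ]
top drawer_front 0.88 [ 0.4552 -0.0557  0.023 ]
top control_vial_1 0.67 [0.6844 0.2256 0.    ]
top control_vial_1 0.59 [0.6579 0.1491 0.    ]
top reader 0.59 [ 0.7115 -0.0816  0.    ]
scene cartridge 0.86 [0.5063 0.1527 0.    ]
scene cartridge 0.68 [0.3991 0.0347 0.    ]
scene tongue_tip 0.75 [0.5592 0.157  0.    ]
scene tongue_tip 0.72 [0.367  0.0788 0.    ]
scene catch_lip 0.97 [0.4548 0.1515 0.    ]
scene catch_lip 0.94 [ 0.4171 -0.0027  0.    ]
scene pocket 0.69 [ 0.5896 -0.0785  0.02  ]
scene keeper_edge 0.95 [ 0.5832 -0.0686  0.0285]
scene nose_tip 0.94 [ 0.4978 -0.0622  0.03  ]
scene nose_tip 0.57 [0.4704 0.1759 0.03  ]
scene drawer_front 0.98 [ 0.4654 -0.065   0.023 ]
scene control_vial_1 0.76 [0.6511 0.1508 0.    ]
scene control_vial_1 0.75 [0.6921 0.2282 0.    ]
scene specimen_cup_3 0.69 [ 0.4327 -0.3219  0.    ]
scene reader 0.96 [ 0.7102 -0.0979  0.    ]
```

View pics/crop1.png

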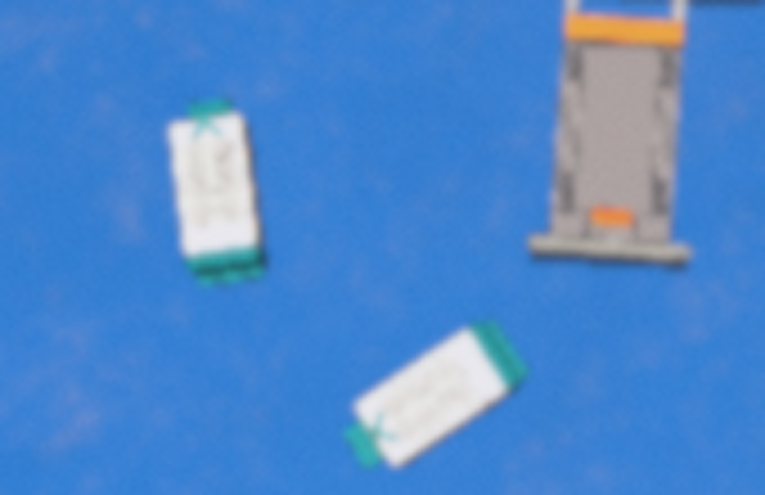

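The crop shows the left cartridge with its tongue away from the robot at (207,105) and the teal front near (228,262). The other one points towards the robot, so the left one is meant. Next I'll work out the move to hover over it.

```bash
cat >> h.py <<'E'
np.set_printoptions(precision=4,suppress=True)
def cur():
    s=state(); return np.array(s["tool_pos"]),rot(s["ee_rot"]),s
def delta(P,yaw,pitch=0,yoff=0):
    """tool with x down, y along cart-left (sign chosen nearest); pitch = tongue-down tilt. prints shift(cm, current tool axes), rotvec deg"""
    p,r,s=cur()
    best=None
    for sg in (1,-1):
        y=np.array([-np.sin(yaw),np.cos(yaw),0])*sg; x=np.array([0,0,-1.]); z=np.cross(x,y)
        M=R.from_matrix(np.array([x,y,z]).T)
        left=np.array([-np.sin(yaw),np.cos(yaw),0])
        M=R.from_rotvec(left*pitch)*M
        dr=(r.inv()*M)
        if best is None or dr.magnitude()<best.magnitude(): best=dr
    print("shift cm",r.inv().apply(np.array(P)-p)*100,"rot deg",best.as_rotvec(degrees=True),"t",s["time_s"])
    return r,best
E
python3 - <<'E'
from h import *
p,r,s=cur(); print(r.as_matrix())
delta([0.47,0.153,0.22],np.radians(6))
E
```

```text
[[ 0.      0.3866  0.9223]
 [-0.      0.9223 -0.3866]
 [-1.      0.      0.    ]]
shift cm [  0.5587 -32.7202  37.4329] rot deg [-28.742    0.0015  -0.0001] t 2.2
```

>>> {"name": "move_arm", "arguments": {"series": [[0,-3.7,4.2,0,0,0,100],[0,-3.6,4.2,0,0,0,100],[0,-3.6,4.2,0,0,0,100],[0,-3.6,4.2,0,0,0,100],[0.1,-3.6,4.2,0,0,0,100],[0.1,-3.6,4.2,0,0,0,100],[0.1,-3.6,4.1,0,0,0,100],[0.1,-3.6,4.1,0,0,0,100],[0.1,-3.8,4,0,0,0,100],[0,0,0,-9.6,0,0,100],[0,0,0,-9.6,0,0,100],[0,0,0,-9.5,0,0,100]]}}

```text
time_s: 3.7
tool_pos: [0.4699, 0.1532, 0.2208]
ee_rot: [0.706, -0.038, 0.706, 0.039]
wrist_force: [-0.8, 0.2, -0.0]
opening: 0.0919
```

```bash
python3 - <<'E'
from h import *
p=get_image("wrist"); cv2.imwrite("pics/w1.png",cv2.resize(p["pixels"][:,:,::-1],(800,600)))
print(cur()[0],p["position"],rot(p["attitude"]).as_matrix())
H={"tongue_tip":0,"catch_lip":0,"cartridge":0}
for q,z in H.items():
    for d in spot_point(p,q): print(q,round(d["p"],2),d["point"],onz(p,d["point"],z))
import pickle; pickle.dump(p,open("w1.pkl","wb"))
E
```

```text
[0.4699 0.1533 0.2208] [0.3929 0.1465 0.3799] [[-0.1069  0.9562  0.2724]
 [ 0.9943  0.1029  0.0291]
 [-0.0002  0.2739 -0.9618]]
tongue_tip 0.64 [201.5, 61.9] [0.3603 0.0777 0.    ]
tongue_tip 0.6 [255.4, 219.6] [0.5496 0.1606 0.    ]
catch_lip 0.8 [126.6, 101.3] [ 0.4142 -0.009   0.    ]
catch_lip 0.59 [257.5, 150.3] [0.456  0.1534 0.    ]
cartridge 0.76 [166.5, 88.5] [0.3942 0.038  0.    ]
cartridge 0.74 [254.5, 185.0] [0.5016 0.1543 0.    ]
```

View pics/w1.png

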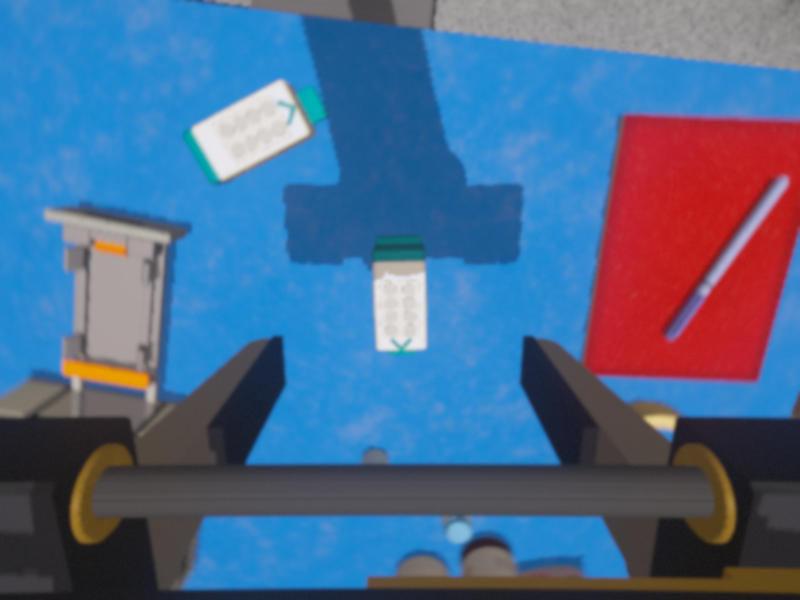

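```bash
cat >> h.py <<'E'
from scipy.optimize import minimize
def box(x0,x1,y,z0,z1): return np.array([[a,b,c] for a in(x0,x1) for b in(-y,y) for c in(z0,z1)])
CART=[box(-.041,.041,.02,0,.03),box(.041,.055,.012,0,.006),box(-.047,-.041,.018,0,.007)]
def sil(p,T):
    S=8;m=np.zeros((384,512),np.uint8)
    for b in CART:
        q=proj(p,T(b)); h=cv2.convexHull(q.astype(np.float32))
        cv2.fillConvexPoly(m,np.round(h*16).astype(np.int32),1,shift=4)
    return m.astype(bool)
def fitflat(views,x0):
    def T(v): return lambda b: R.from_euler('z',v[2]).apply(b)+[v[0],v[1],0]
    def cost(u):
        v=x0+u*np.array([.002,.002,.02]); c=0
        for p,m in views:
            s=sil(p,T(v)); 
            a=cv2.GaussianBlur(s.astype(np.float32),(0,0),1.0); b=cv2.GaussianBlur(m.astype(np.float32),(0,0),1.0)
            c+=((a-b)**2).sum()/m.sum()
        return c
    r=minimize(cost,np.zeros(3),method="Powell",options=dict(xtol=1e-2))
    return x0+r.x*np.array([.002,.002,.02]),r.fun
E
python3 - <<'E'
from h import *
import pickle
x0=np.array([.506,.1535,.09]);V=[]
for n in ["wrist","top","scene"]:
    p=get_image(n)
    for d in outline_of(p,"cartridge"):
        c=onz(p,d["point"],.015)
        if np.hypot(*(c[:2]-x0[:2]))<.05:
            V.append((p,d["mask"])); print(n,d["p"],d["mask"].sum(),fitflat([V[-1]],x0)); break
print("all",fitflat(V,x0))
p=V[0][0]
for q,z in dict(pocket=.02,keeper_edge=.0285,nose_tip=.03,drawer_front=.023).items():
    for d in spot_point(p,q): print(q,round(d["p"],2),d["point"],onz(p,d["point"],z))
E
```

```text
wrist 0.63 2452 (array([0.503 , 0.1565, 0.1252]), np.float64(0.023249310342561558))
top 0.73 194 (array([0.4932, 0.1539, 0.093 ]), np.float64(2.338287196208521))
scene 0.84 1042 (array([0.5059, 0.1539, 0.0841]), np.float64(0.04388556599388196))
all (array([0.5009, 0.1555, 0.1093]), np.float64(2.477792868593219))
pocket 0.86 [73.9, 234.7] [ 0.5844 -0.0697  0.02  ]
keeper_edge 0.66 [68.8, 230.7] [ 0.575  -0.0705  0.0285]
nose_tip 0.95 [74.2, 157.5] [ 0.4805 -0.0572  0.03  ]
drawer_front 0.67 [78.9, 140.6] [ 0.4616 -0.0546  0.023 ]
```

```bash
python3 - <<'E'
from h import *
p,r,s=cur(); print(r.as_matrix())
delta([0.5045,0.155,0.021],.105)
E
```

```text
[[ 0.     -0.1037  0.9946]
 [-0.      0.9946  0.1037]
 [-1.     -0.      0.    ]]
shift cm [19.9581 -0.1971  3.4692] rot deg [-0.0654  0.0025  0.0014] t 4.4
```

>>> {"name": "move_arm", "arguments": {"series": [[4,-0.1,1.7,0,0,0,100],[4,-0.1,1.8,0,0,0,100],[4.5,0,0,0,0,0,100],[4,0,0,0,0,0,100],[2.5,0,0,0,0,0,100],[1,0,0,0,0,0,100],[0,0,0,0,0,0,35],[0,0,0,0,0,0,30],[0,0,0,0,0,0,30],[0,0,0,0,0,0,30]], "squeeze": 20}}

```text
time_s: 5.65
tool_pos: [0.5053, 0.1552, 0.0213]
ee_rot: [0.707, -0.037, 0.706, 0.037]
wrist_force: [0.8, -0.6, 0.1]
opening: 0.0538
```

>>> {"name": "move_arm", "arguments": {"series": [[0,0,0,0,0,0,30],[0,0,0,0,0,0,30],[0,0,0,0,0,0,30],[0,0,0,0,0,0,30]], "squeeze": 20}}

```text
time_s: 6.15
tool_pos: [0.5049, 0.155, 0.0208]
ee_rot: [0.706, -0.037, 0.706, 0.037]
wrist_force: [-0.8, -0.3, 4.3]
opening: 0.0401
```

```bash
python3 - <<'E'
from h import *
delta([0.46,0.06,0.14],-.13)
E
```

```text
shift cm [-11.9208  -8.9807  -5.4504] rot deg [13.4071  0.0126 -0.005 ] t 6.15
```

>>> {"name": "move_arm", "arguments": {"series": [[-3,0,0,0,0,0,30],[-4,0,0,0,0,0,30],[-4,-2,0,0,0,0,30],[-1,-4.5,-2,0,0,0,30],[0,-2.5,-3.2,6.7,0,0,30],[0,0,0,6.7,0,0,30],[0,0,0,0,0,0,30]]}}

```text
time_s: 7.02
tool_pos: [0.4622, 0.0599, 0.1405]
ee_rot: [0.706, 0.046, 0.706, -0.046]
wrist_force: [0.1, 0.1, -1.6]
opening: 0.0402
```

```bash
python3 - <<'E'
from h import *
p=get_image("wrist"); cv2.imwrite("pics/w2.png",cv2.resize(p["pixels"][:,:,::-1],(800,600)))
print(cur()[0],cur()[1].as_matrix(),p["position"])
for q,z in dict(pocket=.02,keeper_edge=.0285,nose_tip=.03,drawer_front=.023).items():
    for d in spot_point(p,q): print(q,round(d["p"],2),d["point"],onz(p,d["point"],z))
import pickle; pickle.dump(p,open("w2.pkl","wb"))
E
```

```text
[0.4625 0.0603 0.1405] [[ 0.0001  0.127   0.9919]
 [ 0.      0.9919 -0.127 ]
 [-1.      0.      0.0001]] [0.3854 0.0716 0.2997]
nose_tip 0.63 [136.3, 221.8] [ 0.4831 -0.0577  0.03  ]
drawer_front 0.56 [135.2, 197.4] [ 0.461  -0.0561  0.023 ]
```

View pics/w2.png

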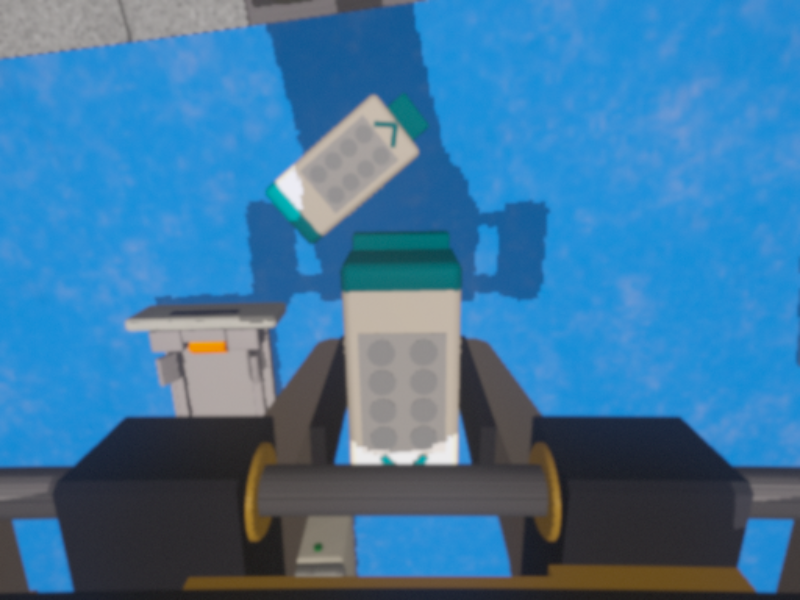

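```bash
python3 - <<'E'
from h import *
import pickle
w2=pickle.load(open("w2.pkl","rb")); w1=pickle.load(open("w1.pkl","rb"))
P,r,s=cur()
def cp(dx,dy,b): # cart coords -> world; tool x down,y left,z fwd
    return P+r.apply(np.array([.0208-b[2], b[1]+dy, b[0]+dx]))
for dx in (-.004,0,.004):
    pts=[(-.047,0,0),(-.047,0,.007),(-.041,0,.007),(-.041,0,.03),(-.041,-.02,.03),(-.041,.02,.03),(-.047,.018,0),(-.047,-.018,0)]
    print(dx,(proj(w2,[cp(dx,0,b) for b in pts])*1.5625).round(1).tolist())
c=w2["pixels"][135:215,200:310,::-1]; cv2.imwrite("pics/c2.png",cv2.resize(c,None,fx=7,fy=7,interpolation=2))
c=w1["pixels"][120:270,0:130,::-1]; cv2.imwrite("pics/c1.png",cv2.resize(c,None,fx=4,fy=4,interpolation=2))
E
```

```text
-0.004 [[399.3, 226.7], [399.2, 229.5], [399.3, 245.7], [398.8, 259.1], [336.9, 259.3], [460.8, 258.9], [446.7, 226.5], [352.0, 226.8]]
0 [[399.4, 237.1], [399.2, 240.4], [399.3, 256.3], [398.9, 271.1], [337.4, 271.3], [460.4, 271.0], [446.4, 237.0], [352.3, 237.2]]
0.004 [[399.4, 247.4], [399.3, 251.0], [399.4, 266.8], [399.0, 283.0], [337.9, 283.2], [460.0, 282.8], [446.2, 247.3], [352.6, 247.6]]
```

View pics/c2.png

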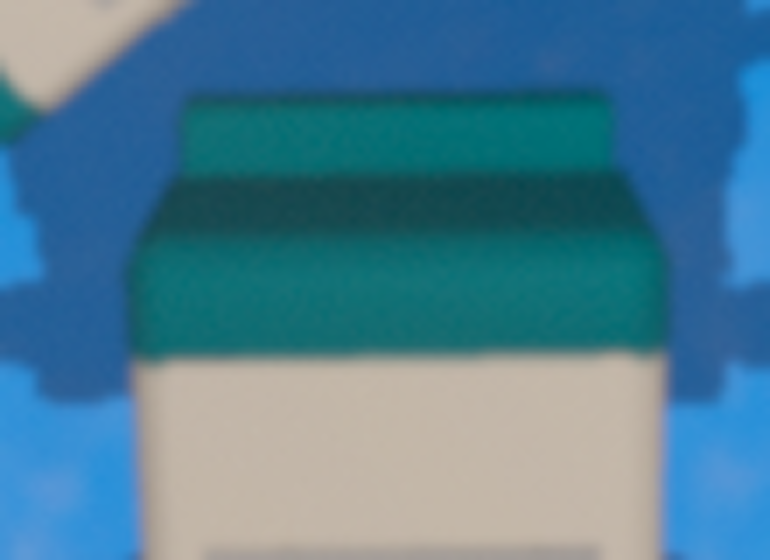

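View pics/c1.png

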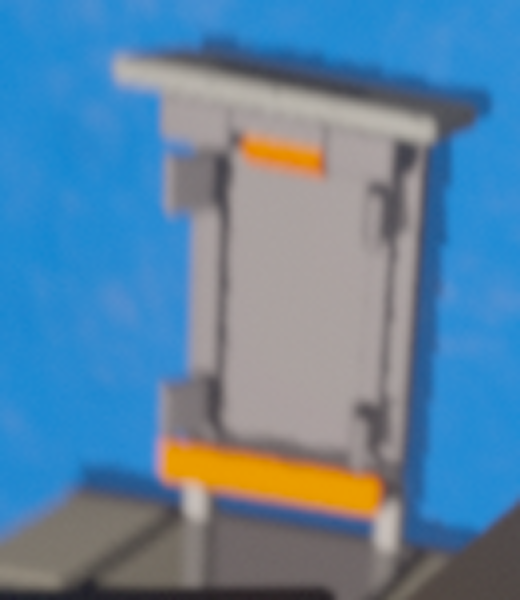

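```bash
python3 - <<'E'
from h import *
import pickle
w1=pickle.load(open("w1.pkl","rb"))
f=lambda c:(c[0]/4,120+c[1]/4)
M=[((278,459),.0285,-.007),((271,496),.0325,0),((282,85),.038,-.1255),((282,165),.030,-.0995)]
A=[];
W=[onz(w1,f(c),z) for c,z,x in M]; L=[x for *_,x in M]
for w,m in zip(W,M): print(w,m)
from scipy.optimize import least_squares
g=lambda v:np.concatenate([[v[0]+l*np.cos(v[2])-w[0],v[1]+l*np.sin(v[2])-w[1]] for l,w in zip(L,W)])
r=least_squares(g,[.588,-.075,-.13]); print(r.x,r.fun*1000)
for a,b,z in [((172,440),(385,476),.0285),((160,478),(380,515),.0325),((120,55),(440,115),.038),((118,82),(435,138),.038)]:
    u,v=onz(w1,f(a),z),onz(w1,f(b),z); d=v-u; print("yaw",np.arctan2(-d[0],d[1]),np.hypot(d[0],d[1]))
E
```

```text
[ 0.5824 -0.0692  0.0285] ((278, 459), 0.0285, -0.007)
[ 0.5932 -0.0695  0.0325] ((271, 496), 0.0325, 0)
[ 0.4622 -0.0555  0.038 ] ((282, 85), 0.038, -0.1255)
[ 0.4873 -0.0617  0.03  ] ((282, 165), 0.03, -0.0995)
[ 0.589  -0.0697 -0.0987] [-0.3909  0.1836 -4.1748 -0.1485  1.902  -1.8234  2.6637  1.7884]
yaw -0.08964619261455943 0.06442225675335644
yaw -0.0917261227810996 0.06633529302010956
yaw -0.08312834881356027 0.08618875158795164
yaw -0.0735050614271175 0.08583272099316436
```

>>> {"name": "move_arm", "arguments": {"series": [[-4,-1,2,0,0,0,30],[-4,-1,2.5,0,0,0,30],[0,-1,2.5,0,0,0,30],[0,0,0,0,0,0,30],[0,0,0,0,0,0,30]]}}

```text
time_s: 7.9
tool_pos: [0.5267, 0.0218, 0.2197]
ee_rot: [0.705, 0.046, 0.706, -0.046]
wrist_force: [0.3, 0.8, -1.1]
opening: 0.0399
```

```bash
python3 - <<'E'
from h import *
import pickle
p=get_image("wrist"); cv2.imwrite("pics/w3.png",cv2.resize(p["pixels"][:,:,::-1],(800,600)))
print(cur()[0],cur()[2]["time_s"],p["position"])
pickle.dump(p,open("w3.pkl","wb"))
c=p["pixels"][70:260,70:235,::-1]; cv2.imwrite("pics/c3.png",cv2.resize(c,None,fx=3.15,fy=3.15,interpolation=2))
for q,z in dict(pocket=.02,keeper_edge=.0285,nose_tip=.03,drawer_front=.023).items():
    for d in spot_point(p,q): print(q,round(d["p"],2),d["point"],onz(p,d["point"],z))
E
```

```text
[0.5267 0.022  0.2198] 7.95 [0.4503 0.0335 0.379 ]
keeper_edge 0.76 [191.2, 219.1] [ 0.5818 -0.0666  0.0285]
nose_tip 0.67 [181.8, 139.5] [ 0.4836 -0.0583  0.03  ]
nose_tip 0.56 [257.4, 146.0] [0.5022 0.0265 0.03  ]
drawer_front 0.98 [182.0, 116.4] [ 0.4585 -0.0547  0.023 ]
```

View pics/w3.png

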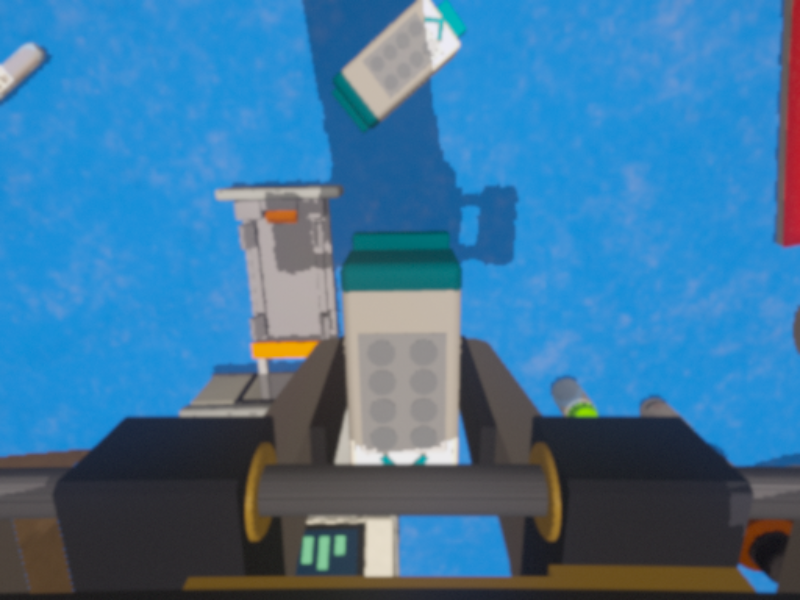

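View pics/c3.png

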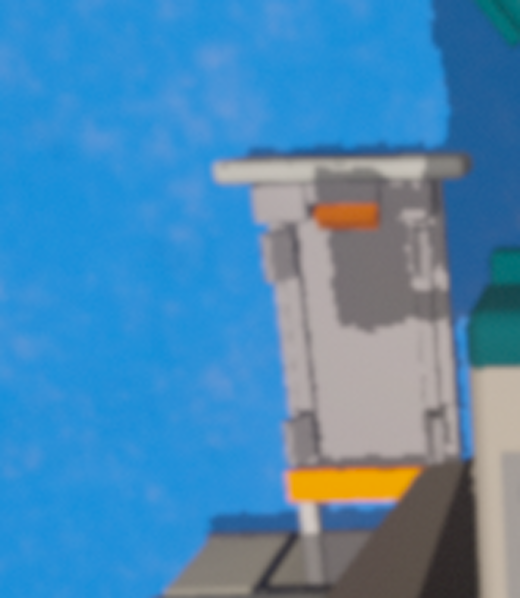

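```bash
cat > fd.py <<'E'
from h import *
import pickle
from scipy.optimize import least_squares
w1=pickle.load(open("w1.pkl","rb"));w3=pickle.load(open("w3.pkl","rb"))
f1=lambda c:np.array((c[0]/4,120+c[1]/4)); f3=lambda c:np.array((70+c[0]/3.15,70+c[1]/3.15))
K='k'
O=[(w3,f3((215,162)),(-.1255,-.044,.018)),(w3,f3((470,156)),(-.1255,.044,.018)),
(w3,f3((290,468)),(-.007,-1,.0085)),(w3,f3((290,502)),(0,-1,.0125)),
(w3,f3((347,228)),(-.0995,0,.010)),
(w1,f1((118,56)),(-.1255,-.044,.018)),(w1,f1((442,115)),(-.1255,.044,.018)),
(w1,f1((170,440)),(-.007,-1,.0085)),(w1,f1((387,477)),(-.007,1,.0085)),(w1,f1((162,476)),(0,-1,.0125)),(w1,f1((382,513)),(0,1,.0125)),
(w1,f1((282,165)),(-.0995,0,.010))]
def world(v,b):
    b=np.array(b,float)
    if abs(b[1])==1: b[1]*=v[3]
    return R.from_euler('z',v[2]).apply(b)+[v[0],v[1],.02]
def res(v,O=O): return np.concatenate([proj(p,world(v,b))[0]-uv for p,uv,b in O])
if __name__=="__main__":
    for nm,o in (("both",O),("w3",O[:5]),("w1",O[5:])):
        r=least_squares(lambda v:res(v,o),[.588,-.07,-.1,.0325],x_scale=[.01,.01,.1,.01]); print(nm,r.x); print(r.fun.reshape(-1,2).round(1).tolist())
        if nm=="both":v=r.x
    im=cv2.resize(w3["pixels"][:,:,::-1],None,fx=4,fy=4,interpolation=2)
    def poly(bs,col):
        q=((proj(w3,np.array([world(v,b) for b in bs]))+.5)*4-.5).round().astype(np.int32); cv2.polylines(im,[q],True,col,1)
    poly([(0,-.0215,0),(0,.0215,0),(-.1035,.0215,0),(-.1035,-.0215,0)],(0,0,255))
    poly([(-.1255,-.044,.018),(-.1255,.044,.018),(-.1255,.044,-.012),(-.1255,-.044,-.012)],(255,0,255))
    poly([(0,-1,.0125),(0,1,.0125),(-.007,1,.0125),(-.007,-1,.0125)],(0,255,0))
    poly([(-.0995,-.011,.01),(-.0995,.011,.01)],(255,255,0))
    cv2.imwrite("pics/o3.png",im[320:920,320:960])
E
python3 fd.py
```

```text
both [ 0.5883 -0.069  -0.0974  0.0333]
[[-0.6, 1.7], [-1.5, 1.1], [0.8, 1.2], [0.5, -3.0], [1.8, 2.1], [-1.5, -0.2], [-0.8, 1.5], [-0.1, -0.9], [0.7, -0.5], [-0.4, -3.4], [-0.1, -3.0], [2.2, 1.8]]
w3 [ 0.5875 -0.0683 -0.0949  0.0346]
[[-0.5, 1.0], [-1.3, 0.2], [0.1, 0.6], [-0.2, -3.6], [2.0, 1.3]]
w1 [ 0.589  -0.0687 -0.0928  0.0329]
[[-1.7, 0.6], [-1.1, 1.8], [0.4, -0.2], [0.6, -0.1], [0.1, -2.7], [-0.1, -2.6], [2.0, 2.4]]
```

View pics/o3.png

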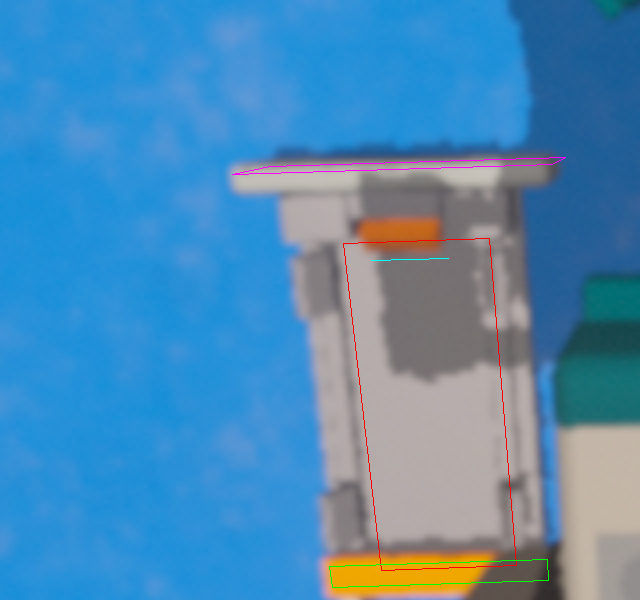

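```bash
python3 - <<'E'
from h import *
import pickle
w3=pickle.load(open("w3.pkl","rb"))
c=w3["pixels"][105:232,135:225,::-1]; c=cv2.resize(c,None,fx=8,fy=8,interpolation=cv2.INTER_CUBIC)[:1000]
a=c[:520];b=c[500:]
cv2.imwrite("pics/z3a.png",a);cv2.imwrite("pics/z3b.png",b)
E
```

```text
(no output)
```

View pics/z3a.png

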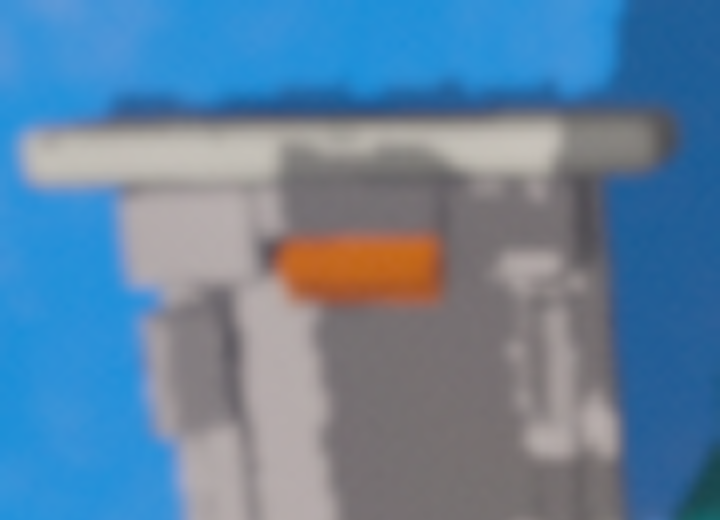

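View pics/z3b.png

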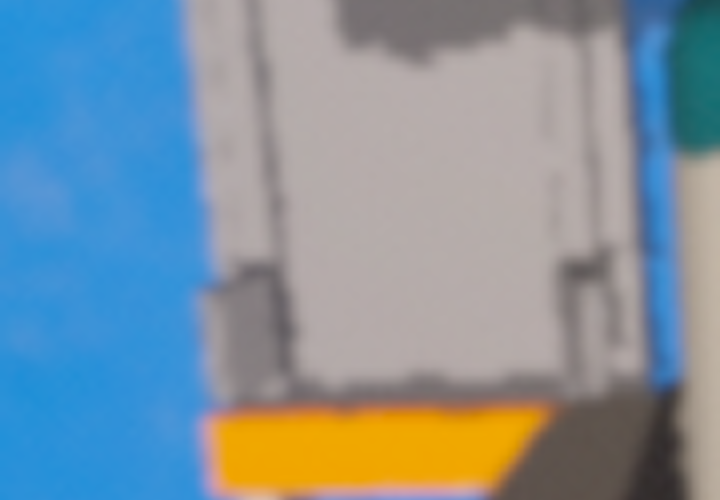

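```bash
cat > fd2.py <<'E'
from h import *
import pickle
from scipy.optimize import least_squares
w3=pickle.load(open("w3.pkl","rb"))
f=lambda c:np.array((135+(c[0]+.5)/8-.5,105+(c[1]+.5)/8-.5))
world=lambda v,b:R.from_euler('z',v[2]).apply(np.array(b,float))+[v[0],v[1],.02]
def line(v,a,b,c,axis):
    A,B=proj(w3,[world(v,a),world(v,b)]); c=f(c); o=1-axis
    return A[axis]+(B[axis]-A[axis])*(c[o]-A[o])/(B[o]-A[o])-c[axis]
def res(v):
    r=[]
    L=((-.1,-.0215,0),(0,-.0215,0)); Q=((-.1,.0215,.005),(0,.0215,.005))
    for c in((255,500),(272,680),(289,860)): r.append(line(v,*L,c,0))
    for c in((580,500),(592,650),(600,740)): r.append(line(v,*Q,c,0))
    N=((-.0995,-.011,.01),(-.0995,.011,.01))
    for c in((290,300),(440,300)): r.append(line(v,*N,c,1))
    K=((-.007,-.033,.0085),(-.007,.033,.0085))
    for c in((215,904),(540,902)): r.append(line(v,*K,c,1))
    P=((-.1255,-.044,.018),(-.1255,.044,.018))
    for c in((40,128),(640,114)): r.append(line(v,*P,c,1))
    m=proj(w3,world(v,(-.1255,0,.018)))[0][0]-f((347,0))[0]; r.append(m)
    m=proj(w3,world(v,(-.0995,0,.01)))[0][0]-f((364,0))[0]; r.append(m)
    return np.array(r)
r=least_squares(res,[.587,-.07,-.1],x_scale=[.01,.01,.1]); print(r.x,r.fun.round(2))
E
python3 fd2.py
```

```text
[ 0.5858 -0.0686 -0.1016] [ 2.3   2.68  3.06 -3.35 -3.37 -3.48  0.49 -0.02  0.25 -0.65 -0.02 -0.3
  0.11  2.07]
```

```bash
cat >> h.py <<'E'
PK=np.array([.5858,-.0688,.02]); YAW=-.100
GC=np.array([.0022,-.0006,.0208]) # TCP in cart frame
def tcp(tx,a,deg,ty=0):
    Rz=R.from_euler('z',YAW); Rc=Rz*R.from_euler('y',deg,degrees=True)
    return PK+Rz.apply([tx,ty,a])+Rc.apply(GC-[.055,0,0])
def tip():
    p,r,s=cur(); M=r.as_matrix(); Rc=R.from_matrix(np.array([M[:,2],M[:,1],-M[:,0]]).T)
    O=p-Rc.apply(GC); t=O+Rc.apply([.055,0,0]); l=O+Rc.apply([-.047,0,0]); Rz=R.from_euler('z',YAW).inv()
    e=(Rz*Rc).as_euler('ZYX',degrees=True)
    print("t",s["time_s"],"tip mm",Rz.apply(t-PK)*1000,"lip mm",Rz.apply(l-PK)*1000,"yaw,pitch,roll",e,"F",s["wrist_force"],"open",s["opening"])
def go(tx,a,deg,ty=0): return delta(tcp(tx,a,deg,ty),YAW,np.radians(deg))
E
python3 - <<'E'
from h import *
tip(); print(tcp(-.012,.05,13)); go(-.012,.05,13)
E
```

```text
t 8.15 tip mm [-14.424   83.3411 179.5166] lip mm [-116.3812   86.2946  179.5928] yaw,pitch,roll [-1.6593  0.0428  0.003 ] F [-0.298   0.1522 -2.1397] open 0.040190629204701483
[ 0.5273 -0.0635  0.1021]
shift cm [11.8199 -8.4595  1.0978] rot deg [-1.6517 12.9564 -0.1919] t 8.15
```

>>> {"name": "move_arm", "arguments": {"series": [[0,-4,0.5,0,0,0,30],[0,-4.5,0.6,-1.7,0,0,30],[4,0,0,0,0,0,30],[4,0,0,0,0,0,30],[3.8,0,0,0,0,0,30],[0,0,0,0,6.5,0,30],[0,0,0,0,6.5,0,30],[0,0,0,0,0,0,30],[0,0,0,0,0,0,30]]}}

```text
time_s: 9.28
tool_pos: [0.5272, -0.0643, 0.1024]
ee_rot: [0.622, 0.039, 0.781, -0.031]
wrist_force: [-0.1, 0.1, -1.0]
opening: 0.04
```

```bash
python3 - <<'E'
from h import *
tip(); go(-.012,.03,13); go(-.012,.001,13)
p=get_image("scene"); cv2.imwrite("pics/s4.png",cv2.resize(p["pixels"][150:270,200:360,::-1],(800,600),interpolation=2))
p=get_image("wrist"); cv2.imwrite("pics/w4.png",cv2.resize(p["pixels"][:,:,::-1],(800,600)))
E
```

```text
t 9.275 tip mm [-11.9866  -0.8016  50.2727] lip mm [-111.3851   -0.7941   73.1624] yaw,pitch,roll [-0.0043 12.9681  0.0015] F [-0.091   0.125  -0.9564] open 0.03996991167900651
shift cm [1.9729 0.0798 0.4548] rot deg [-0.0042  0.0319 -0.0024] t 9.275
shift cm [4.799  0.0797 1.1056] rot deg [-0.0042  0.0319 -0.0024] t 9.275
```

View pics/s4.png

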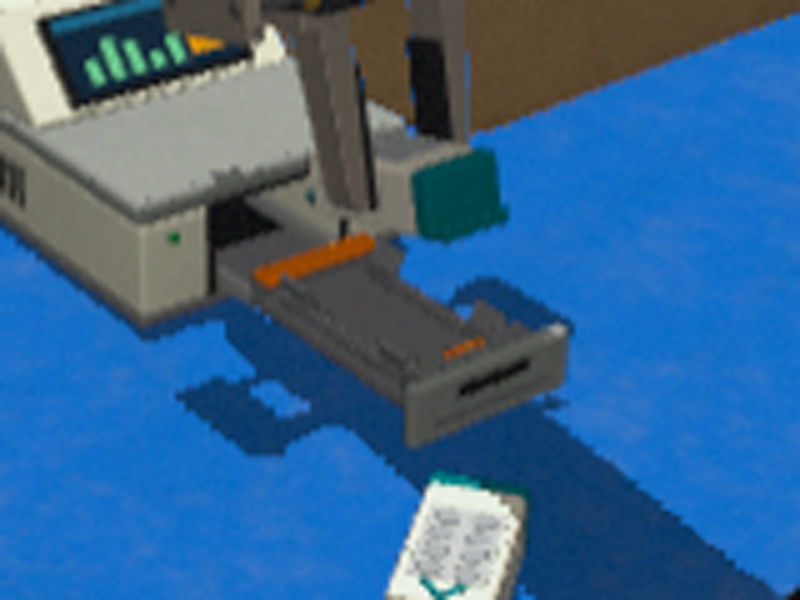

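View pics/w4.png

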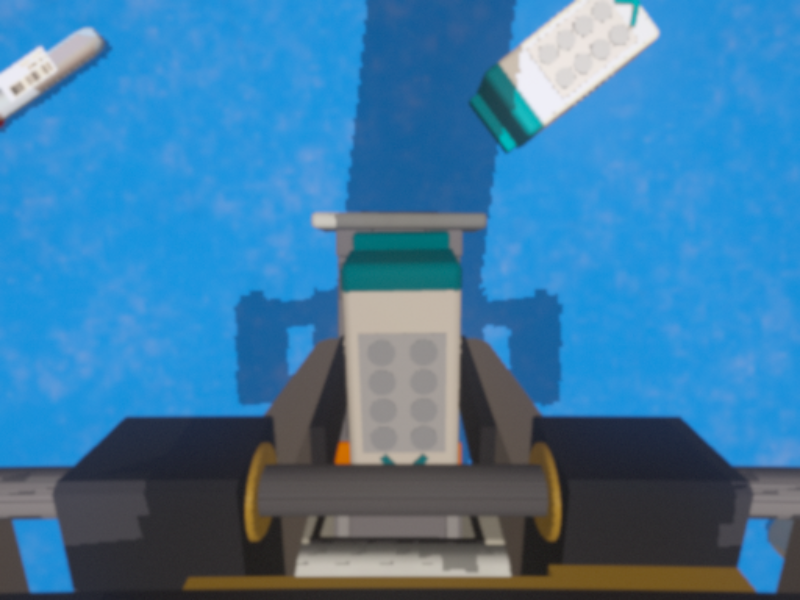

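>>> {"name": "move_arm", "arguments": {"series": [[1.5,0.08,0.35,0,0,0,30],[1.5,0,0.35,0,0,0,30],[0.8,0,0.18,0,0,0,30],[0.5,0,0.11,0,0,0,30],[0.3,0,0.07,0,0,0,30],[0,0,0,0,0,0,30]]}}

```text
time_s: 10.12
tool_pos: [0.5276, -0.0651, 0.055]
ee_rot: [0.622, 0.039, 0.782, -0.032]
wrist_force: [-1.2, -3.9, -3.1]
opening: 0.0397
```

```bash
python3 - <<'E'
from h import *
tip(); go(-.012,.001,13);go(-.0018,.001,13)
p=get_image("scene"); cv2.imwrite("pics/s5.png",cv2.resize(p["pixels"][150:270,200:360,::-1],(800,600),interpolation=2))
E
```

```text
t 10.125 tip mm [-11.5268  -1.6606   2.8391] lip mm [-110.9088   -1.5      25.7998] yaw,pitch,roll [-0.0926 13.0091 -0.1065] F [-1.197  -3.9418 -3.0971] open 0.039743537945430465
shift cm [ 0.1905  0.1549 -0.0052] rot deg [-0.0902 -0.0091  0.0857] t 10.125
shift cm [-0.0391  0.1561  0.9886] rot deg [-0.0902 -0.0091  0.0857] t 10.125
```

View pics/s5.png

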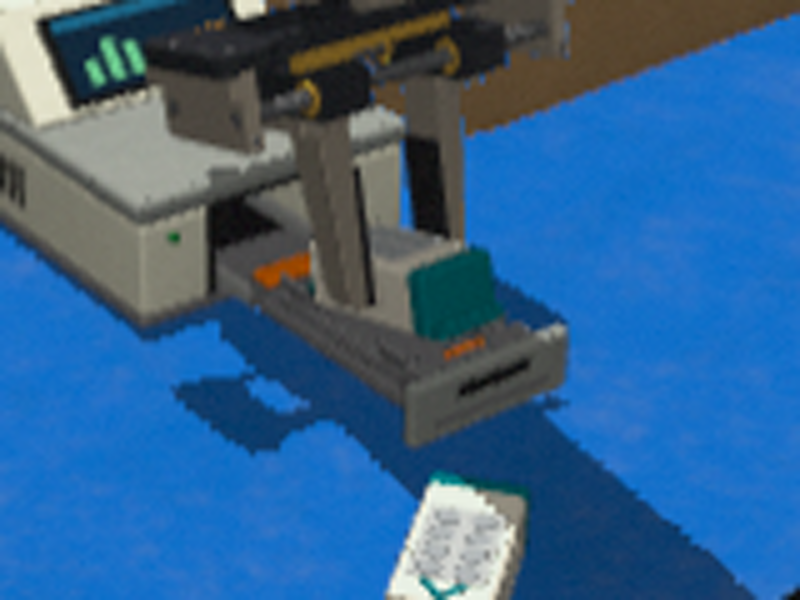

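>>> {"name": "move_arm", "arguments": {"series": [[0,-0.25,0,0,0,0,30],[0,0,0,0,0,0,30]]}}

```text
time_s: 10.42
tool_pos: [0.528, -0.0656, 0.0556]
ee_rot: [0.622, 0.039, 0.781, -0.031]
wrist_force: [-1.5, -2.2, -1.7]
opening: 0.04
```

```bash
python3 - <<'E'
from h import *
tip(); print(cur()[2]["ft_torque"]);
p=get_image("wrist"); cv2.imwrite("pics/w5.png",cv2.resize(p["pixels"][100:330,150:360,::-1],None,fx=2.6,fy=2.6,interpolation=2))
E
```

```text
t 10.425 tip mm [-11.0787  -1.9557   3.5069] lip mm [-110.4773   -1.9907   26.396 ] yaw,pitch,roll [ 0.0201 12.9678  0.0492] F [-1.5008 -2.1598 -1.7215] open 0.03995036860606833
[-0.3719 -0.2129 -0.0093]
```

View pics/w5.png

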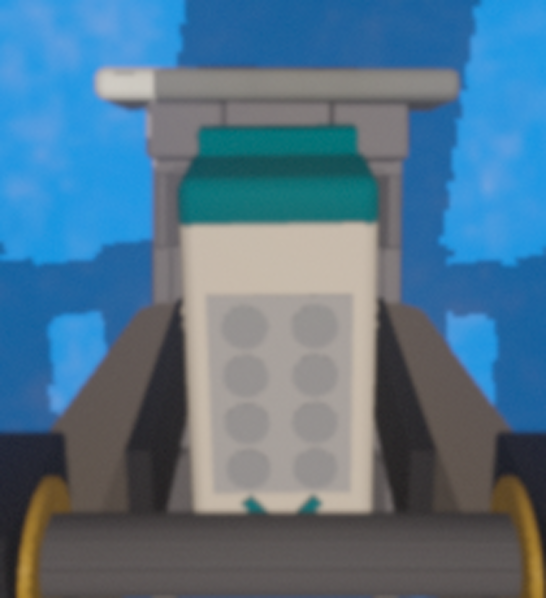

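>>> {"name": "move_arm", "arguments": {"series": [[0.15,-0.05,0,0,0,0,30],[0.05,0,0.1,0,0,0,30],[0,0,0,0,0,0,30]]}}

```text
time_s: 10.85
tool_pos: [0.5283, -0.0662, 0.0532]
ee_rot: [0.622, 0.039, 0.782, -0.031]
wrist_force: [-0.8, -0.1, -1.3]
opening: 0.0397
```

```bash
python3 - <<'E'
from h import *
tip(); go(-.0018,.001,13)
E
```

```text
t 10.85 tip mm [-10.6759  -2.5692   1.0747] lip mm [-110.0654   -2.6056   24.0034] yaw,pitch,roll [ 0.021  12.9906  0.0262] F [-0.7882 -0.0678 -1.3366] open 0.039722630873627186
shift cm [-0.193   0.2593  0.867 ] rot deg [ 0.0204  0.0094 -0.0214] t 10.85
```

>>> {"name": "move_arm", "arguments": {"series": [[-0.05,0,0.22,0,0,0,30],[-0.05,0,0.22,0,0,0,30],[-0.05,0,0.22,0,0,0,30],[0,0,0,0,0,0,30]]}}

```text
time_s: 11.35
tool_pos: [0.5351, -0.0674, 0.0532]
ee_rot: [0.622, 0.039, 0.782, -0.031]
wrist_force: [-0.2, -1.1, -0.6]
opening: 0.0397
```

```bash
python3 - <<'E'
from h import *
tip()
p=get_image("scene"); cv2.imwrite("pics/s6.png",cv2.resize(p["pixels"][170:250,220:326,::-1],(795,600),interpolation=2))
E
```

```text
t 11.35 tip mm [-3.816  -3.0325  1.039 ] lip mm [-103.2061   -3.0201   23.9651] yaw,pitch,roll [-0.0072 12.9891  0.0019] F [-0.2072 -1.1375 -0.5668] open 0.039662109464585385
```

View pics/s6.png

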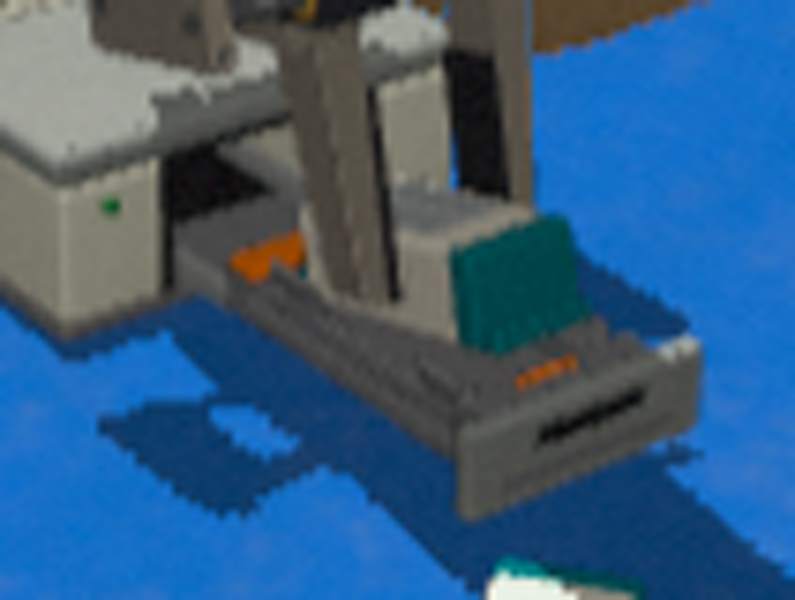

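>>> {"name": "move_arm", "arguments": {"series": [[-0.025,-0.03,0.1,0,0,0,30],[-0.025,0,0.1,0,0,0,30],[0,0,0,0,0,0,30]]}}

```text
time_s: 11.78
tool_pos: [0.537, -0.0679, 0.0532]
ee_rot: [0.622, 0.039, 0.782, -0.031]
wrist_force: [0.3, 0.3, -0.7]
opening: 0.0397
```

```bash
python3 - <<'E'
from h import *
tip()
p=get_image("wrist"); cv2.imwrite("pics/w7.png",cv2.resize(p["pixels"][100:330,150:360,::-1],None,fx=2.6,fy=2.6,interpolation=2))
E
```

```text
t 11.775 tip mm [-1.8839 -3.3705  1.0963] lip mm [-101.2727   -3.3565   24.0279] yaw,pitch,roll [-0.0081 12.9923  0.0006] F [ 0.282   0.3242 -0.6535] open 0.03969723865132797
```

View pics/w7.png

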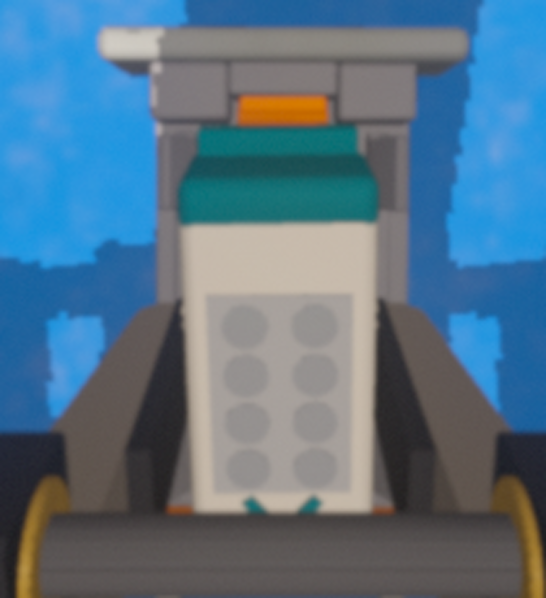

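>>> {"name": "move_arm", "arguments": {"series": [[-0.02,0.05,0.1,0,0,0,30],[-0.02,0.05,0.1,0,0,0,30],[0,0,0,0,0,0,30]]}}

```text
time_s: 12.2
tool_pos: [0.5386, -0.0671, 0.0531]
ee_rot: [0.621, 0.039, 0.782, -0.031]
wrist_force: [-0.4, -0.1, -0.7]
opening: 0.0399
```

```bash
python3 - <<'E'
from h import *
tip()
p=get_image("wrist"); cv2.imwrite("pics/w8.png",cv2.resize(p["pixels"][100:330,150:360,::-1],None,fx=2.6,fy=2.6,interpolation=2))
E
```

```text
t 12.2 tip mm [-0.4422 -2.4537  0.8573] lip mm [-99.8034  -2.4247  23.9084] yaw,pitch,roll [-0.0167 13.0612 -0.0047] F [-0.3892 -0.1242 -0.714 ] open 0.039871208658263074
```

View pics/w8.png

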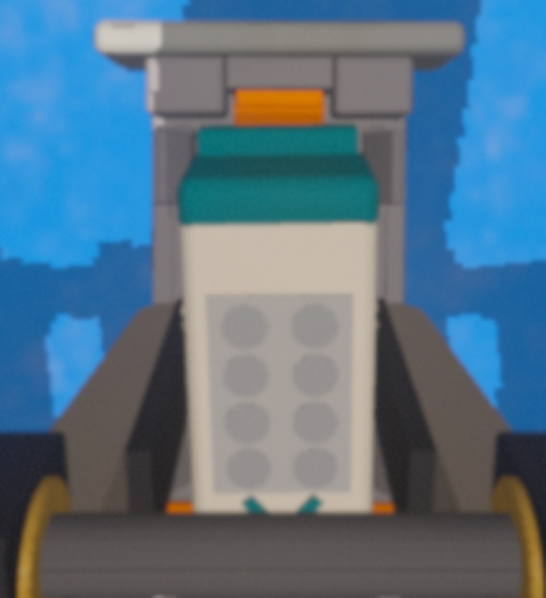

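>>> {"name": "move_arm", "arguments": {"series": [[-0.02,0,0.1,0,0,0,30],[-0.02,0,0.1,0,0,0,30],[0,0,0,0,0,0,30]]}}

```text
time_s: 12.62
tool_pos: [0.5409, -0.0674, 0.0531]
ee_rot: [0.622, 0.039, 0.782, -0.031]
wrist_force: [-2.6, -0.1, -0.4]
opening: 0.0399
```

```bash
python3 - <<'E'
from h import *
tip()
p=get_image("scene"); cv2.imwrite("pics/s9.png",cv2.resize(p["pixels"][170:250,220:326,::-1],(795,600),interpolation=2))
p=get_image("wrist"); cv2.imwrite("pics/w9.png",cv2.resize(p["pixels"][100:330,150:360,::-1],None,fx=2.6,fy=2.6,interpolation=2))
E
```

```text
t 12.625 tip mm [ 1.9544 -2.4594  0.8969] lip mm [-97.4236  -2.4289  23.8757] yaw,pitch,roll [-0.0176 13.0194 -0.0036] F [-2.6026 -0.0841 -0.42  ] open 0.03991126092707526
```

View pics/s9.png

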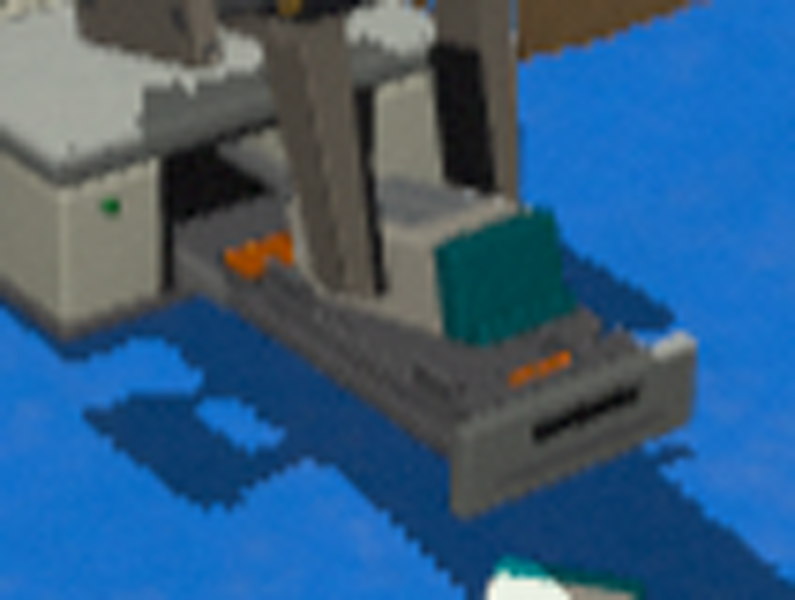

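View pics/w9.png

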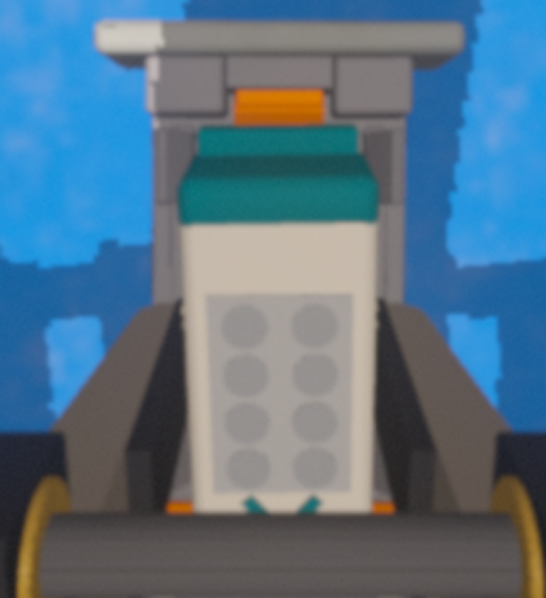

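```bash
cat >> h.py <<'E'
PK=PK+R.from_euler('z',YAW).apply([.0033,-.0024,0])
E
python3 - <<'E'
from h import *
tip(); go(-.0018,.0008,10);go(-.002,.0008,7.5)
E
```

```text
t 12.725 tip mm [-1.3147 -0.0411  0.9272] lip mm [-100.6963   -0.0143   23.8902] yaw,pitch,roll [-0.0154 13.0104 -0.0028] F [-1.5328 -0.4348 -0.4849] open 0.04004494648075784
shift cm [ 0.3035  0.0027 -0.1464] rot deg [-0.015  -3.0104 -0.0003] t 12.725
shift cm [ 0.5445  0.0027 -0.2392] rot deg [-0.015  -5.5104  0.    ] t 12.725
```

>>> {"name": "move_arm", "arguments": {"series": [[0.15,0,-0.07,0,-1.5,0,30],[0.15,0,-0.07,0,-1.5,0,30],[0.12,0,-0.05,0,-1.25,0,30],[0.12,0,-0.05,0,-1.25,0,30],[0,0,0,0,0,0,30]]}}

```text
time_s: 13.35
tool_pos: [0.5378, -0.0668, 0.0485]
ee_rot: [0.659, 0.038, 0.751, -0.033]
wrist_force: [1.1, -1.0, -1.3]
opening: 0.0401
```

```bash
python3 - <<'E'
from h import *
tip()
p=get_image("scene"); cv2.imwrite("pics/s10.png",cv2.resize(p["pixels"][170:250,220:326,::-1],(795,600),interpolation=2))
p=get_image("wrist"); cv2.imwrite("pics/w10.png",cv2.resize(p["pixels"][100:330,150:360,::-1],None,fx=2.6,fy=2.6,interpolation=2))
E
```

```text
t 13.35 tip mm [-1.6087  0.1863  1.0315] lip mm [-102.7517    0.1967   14.2257] yaw,pitch,roll [-0.0059  7.4323  0.0137] F [ 1.1318 -0.9664 -1.2668] open 0.040109140077223805
```

View pics/s10.png

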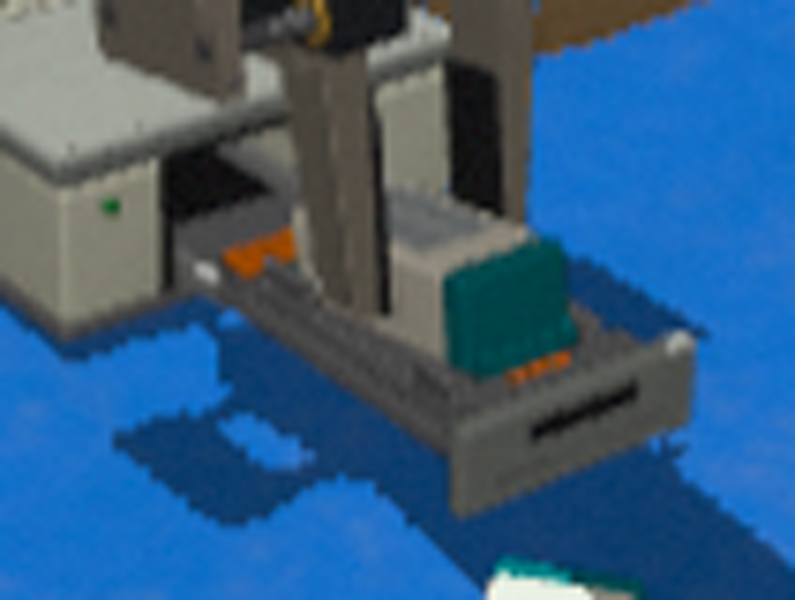

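View pics/w10.png

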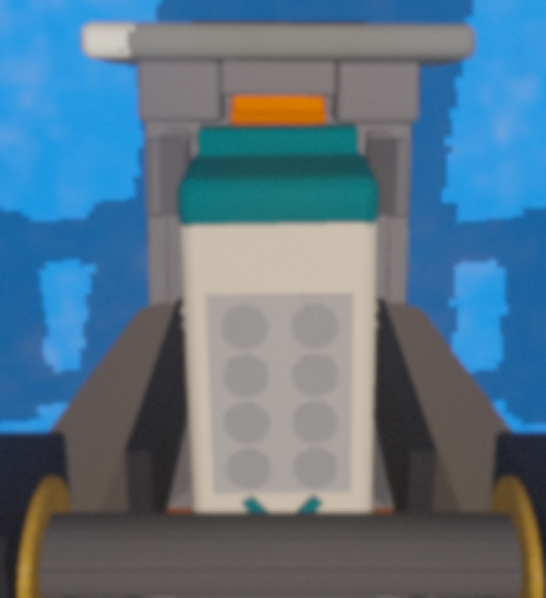

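>>> {"name": "move_arm", "arguments": {"series": [[0,0,0,0,0,0,50],[0,0,0,0,0,0,60],[0,0,0,0,0,0,70],[0,0,0,0,0,0,70],[-3,0,0,0,0,0,70],[-4,0,0,0,-3.7,0,70],[0,0,0,0,-3.7,0,70]]}}

```text
time_s: 14.32
tool_pos: [0.5495, -0.0683, 0.1206]
ee_rot: [0.708, 0.035, 0.704, -0.035]
wrist_force: [-0.6, 0.5, -0.2]
opening: 0.0646
```

```bash
python3 - <<'E'
from h import *
tip(); print(cur()[0])
p=get_image("scene"); cv2.imwrite("pics/s11.png",cv2.resize(p["pixels"][170:250,220:326,::-1],(795,600),interpolation=2))
p=get_image("wrist"); cv2.imwrite("pics/w11.png",cv2.resize(p["pixels"][:,:,::-1],(800,600),interpolation=2))
import pickle; pickle.dump(p,open("w11.pkl","wb"))
E
```

```text
t 14.325 tip mm [13.4207 -0.1022 80.1335] lip mm [-88.5772  -0.068   79.4753] yaw,pitch,roll [-0.0192 -0.3697  0.0212] F [-0.6035  0.5185 -0.196 ] open 0.06456450330781137
[ 0.5495 -0.0683  0.1206]
```

View pics/s11.png

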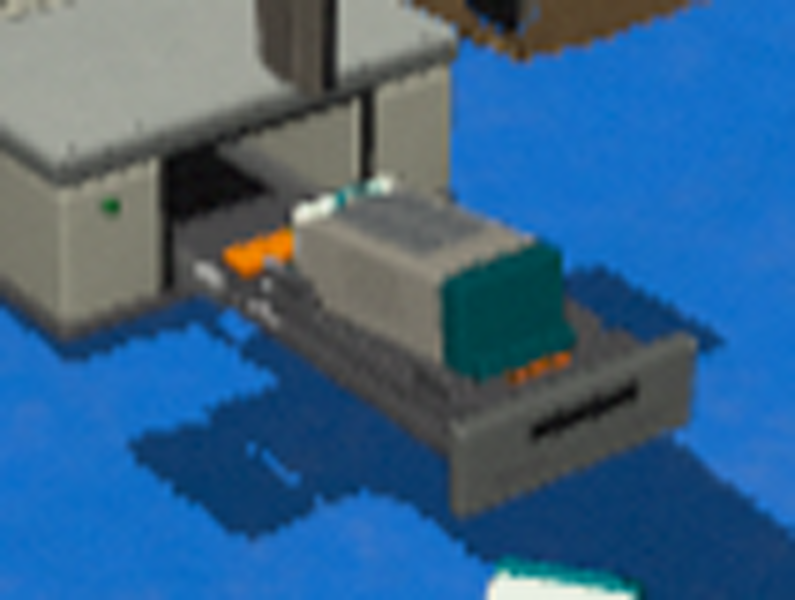

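View pics/w11.png

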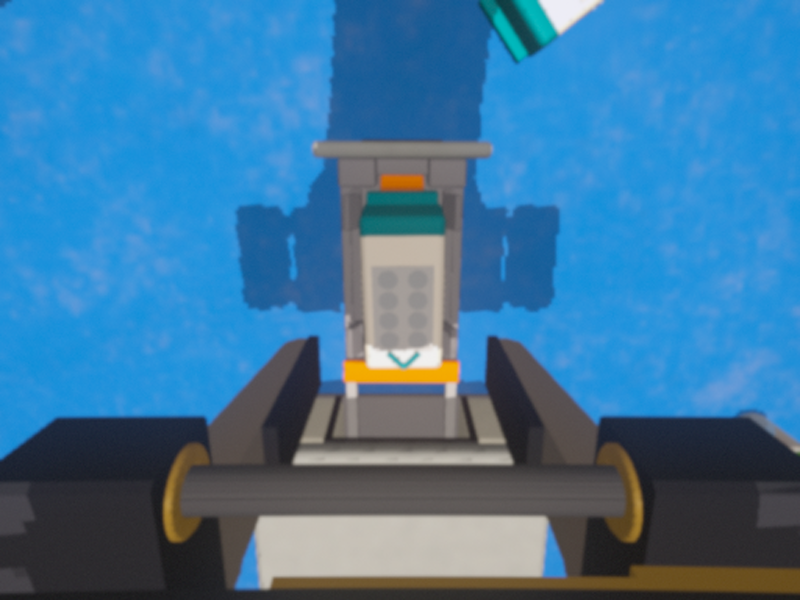

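```bash
python3 - <<'E'
from h import *
Rz=R.from_euler('z',YAW)
delta(PK+Rz.apply([-.087,0,0])+[0,0,.065],YAW,0)
E
```

```text
shift cm [ 3.3496  0.0458 -4.3803] rot deg [-0.0194 -0.0658 -0.0368] t 14.425
```

>>> {"name": "move_arm", "arguments": {"series": [[0,0,-2.2,0,0,0,0],[0,0.04,-2.2,0,0,0,0],[0,0,0,0,0,0,0],[0,0,0,0,0,0,0],[0,0,0,0,0,0,0],[0,0,0,0,0,0,0],[1,0,0,0,0,0,0],[1,0,0,0,0,0,0],[1.1,0,0,0,0,0,0],[0,0,0,0,0,0,0]]}}

```text
time_s: 15.68
tool_pos: [0.5021, -0.063, 0.0855]
ee_rot: [0.705, 0.035, 0.708, -0.035]
wrist_force: [-0.2, -0.1, -1.0]
opening: 0.0005
```

```bash
python3 - <<'E'
from h import *
tip(); print(cur()[0])
p=get_image("scene"); cv2.imwrite("pics/s12.png",cv2.resize(p["pixels"][170:250,220:326,::-1],(795,600),interpolation=2))
E
```

```text
t 15.675 tip mm [-34.4698   0.3621  44.4874] lip mm [-136.4689    0.3843   44.9154] yaw,pitch,roll [-0.0125  0.2404 -0.0163] F [-0.2169 -0.0935 -1.0216] open 0.00048766450460097484
[ 0.5021 -0.063   0.0855]
```

View pics/s12.png

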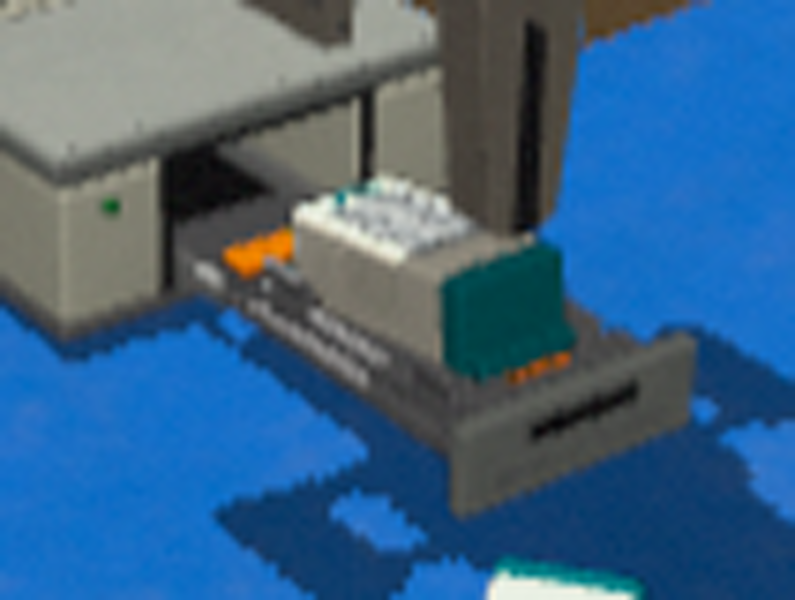

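>>> {"name": "move_arm", "arguments": {"series": [[0.8,0,0,0,0,0,0],[0.4,0,0,0,0,0,0],[0.3,0,0,0,0,0,0],[0.3,0,0,0,0,0,0],[0,0,0,0,0,0,0]]}}

```text
time_s: 16.35
tool_pos: [0.503, -0.0631, 0.0688]
ee_rot: [0.706, 0.035, 0.707, -0.035]
wrist_force: [0.6, -0.4, -0.3]
opening: 0.0007
```

>>> {"name": "move_arm", "arguments": {"series": [[0.3,0,0,0,0,0,0],[0.2,0,0,0,0,0,0],[0,0,0,0,0,0,0]]}}

```text
time_s: 16.73
tool_pos: [0.5028, -0.0631, 0.0634]
ee_rot: [0.705, 0.035, 0.707, -0.035]
wrist_force: [0.5, 0.0, 0.2]
opening: 0.0002
```

```bash
python3 - <<'E'
from h import *
tip(); print(cur()[0])
p=get_image("scene"); cv2.imwrite("pics/s13.png",cv2.resize(p["pixels"][170:250,220:326,::-1],(795,600),interpolation=2))
p=get_image("wrist"); cv2.imwrite("pics/w13.png",cv2.resize(p["pixels"][:,:,::-1],(800,600),interpolation=2))
E
```

```text
t 16.725 tip mm [-33.7167   0.3894  22.532 ] lip mm [-135.7165    0.4091   22.7505] yaw,pitch,roll [-0.0111  0.1227 -0.0063] F [0.451  0.0463 0.1694] open 0.00018389608954586786
[ 0.5028 -0.0631  0.0634]
```

View pics/s13.png

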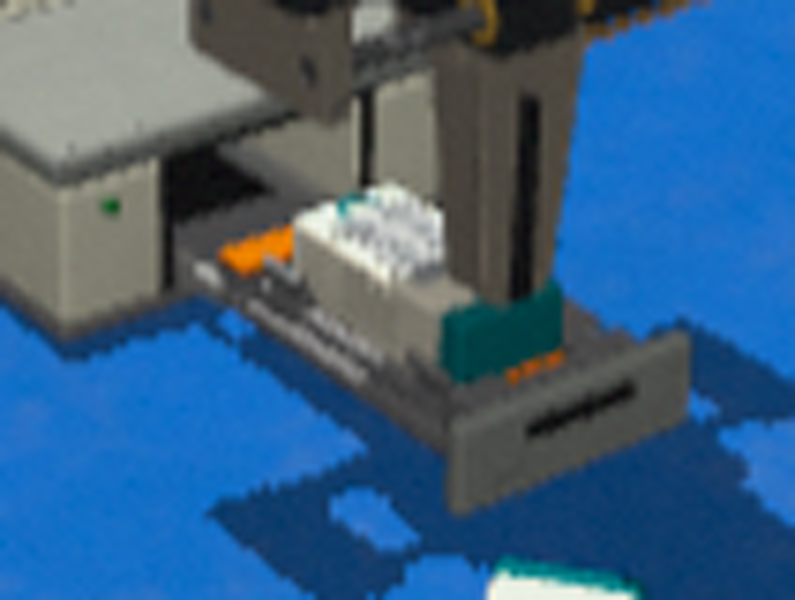

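View pics/w13.png

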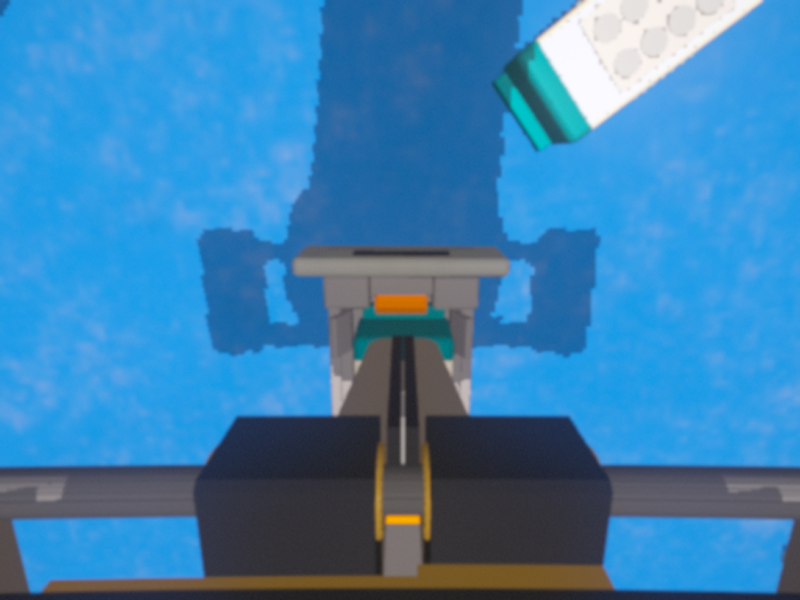

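>>> {"name": "move_arm", "arguments": {"series": [[0.2,0,0,0,0,0,0],[0.2,0,0,0,0,0,0],[0,0,0,0,0,0,0]]}}

```text
time_s: 17.2
tool_pos: [0.5046, -0.0632, 0.0612]
ee_rot: [0.707, 0.036, 0.706, -0.035]
wrist_force: [-0.5, 0.2, 11.9]
opening: 0.0005
```

>>> {"name": "move_arm", "arguments": {"series": [[0.1,0,0,0,0,0,0],[0,0,0,0,0,0,0]]}}

```text
time_s: 17.45
tool_pos: [0.5054, -0.0633, 0.0611]
ee_rot: [0.707, 0.036, 0.705, -0.035]
wrist_force: [-1.8, 0.6, 17.2]
opening: 0.0007
```

>>> {"name": "move_arm", "arguments": {"series": [[-2,0,0,0,0,0,0],[-4,0,0,0,0,0,0],[-4,0,-3,0,0,0,0],[0,0,-4,0,0,0,0],[0,0,-4,0,0,0,0]]}}

```text
time_s: 18.08
tool_pos: [0.3928, -0.052, 0.1593]
ee_rot: [0.706, 0.036, 0.706, -0.035]
wrist_force: [0.0, 0.4, -0.0]
opening: 0.0003
```

```bash
python3 - <<'E'
from h import *
import pickle
tip(); print(cur()[0])
p=get_image("scene"); cv2.imwrite("pics/s14.png",cv2.resize(p["pixels"][170:250,220:326,::-1],(795,600),interpolation=2)); pickle.dump(p,open("s14.pkl","wb"))
p=get_image("wrist"); cv2.imwrite("pics/w14.png",cv2.resize(p["pixels"][:,:,::-1],(800,600),interpolation=2)); pickle.dump(p,open("w14.pkl","wb"))
for q,z in dict(nose_tip=.03,drawer_front=.023,catch_lip=.02).items():
    for d in spot_point(p,q): print(q,round(d["p"],2),d["point"],onz(p,d["point"],z))
E
```

```text
t 18.075 tip mm [-144.2185    0.4955  118.4996] lip mm [-246.2184    0.5119  118.5414] yaw,pitch,roll [-0.0092  0.0235  0.0184] F [ 0.0305  0.367  -0.0164] open 0.00030189989429272636
[ 0.3928 -0.052   0.1593]
catch_lip 0.67 [301.0, 194.8] [ 0.4083 -0.0071  0.02  ]
catch_lip 0.22 [256.8, 349.5] [ 0.5948 -0.0721  0.02  ]
```

View pics/s14.png

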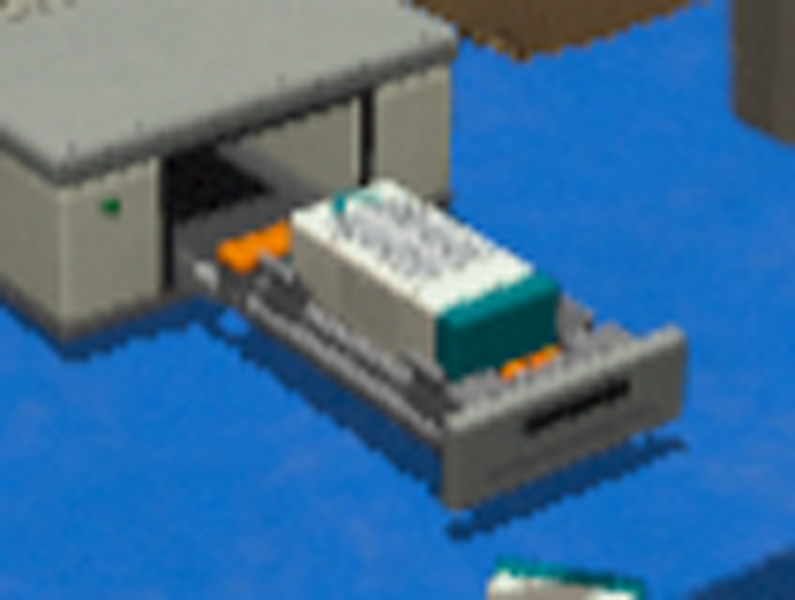

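View pics/w14.png

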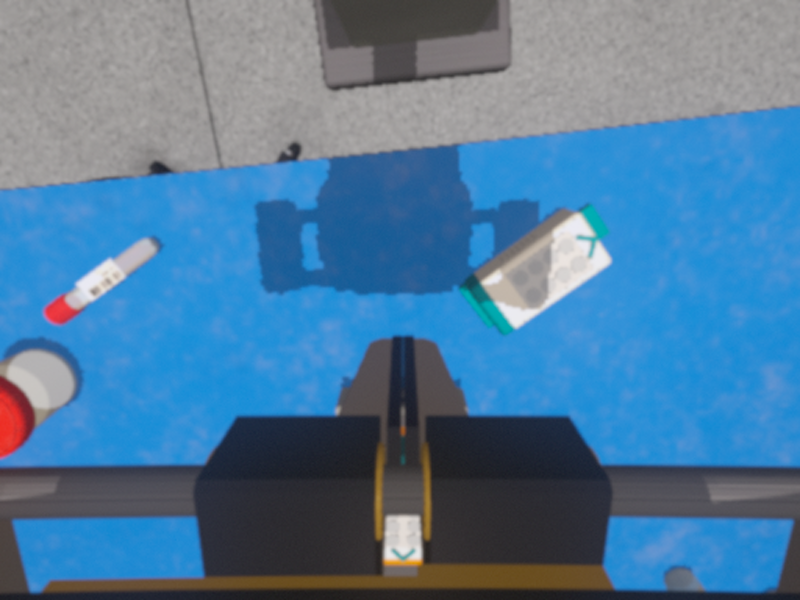

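>>> {"name": "move_arm", "arguments": {"series": [[4,0,1.9,0,0,0,0],[4,0,1.9,0,0,0,0],[4,0,0,0,0,0,0],[1.8,0,0,0,0,0,0],[0,0,0,0,0,0,0]]}}

```text
time_s: 18.95
tool_pos: [0.4311, -0.0561, 0.0193]
ee_rot: [0.705, 0.035, 0.708, -0.036]
wrist_force: [0.6, -0.5, 1.0]
opening: 0.0005
```

```bash
python3 - <<'E'
from h import *
tip(); print(cur()[0])
p=get_image("scene"); cv2.imwrite("pics/s15.png",cv2.resize(p["pixels"][150:270,200:360,::-1],(800,600),interpolation=2))
p=get_image("wrist"); cv2.imwrite("pics/w15.png",cv2.resize(p["pixels"][:,:,::-1],(800,600),interpolation=2))
E
```

```text
t 18.95 tip mm [-105.7986    0.1481  -21.783 ] lip mm [-207.7974    0.1885  -21.2964] yaw,pitch,roll [-0.0227  0.2733 -0.0409] F [ 0.5741 -0.519   0.9651] open 0.000533543898276041
[ 0.4311 -0.0561  0.0193]
```

View pics/s15.png

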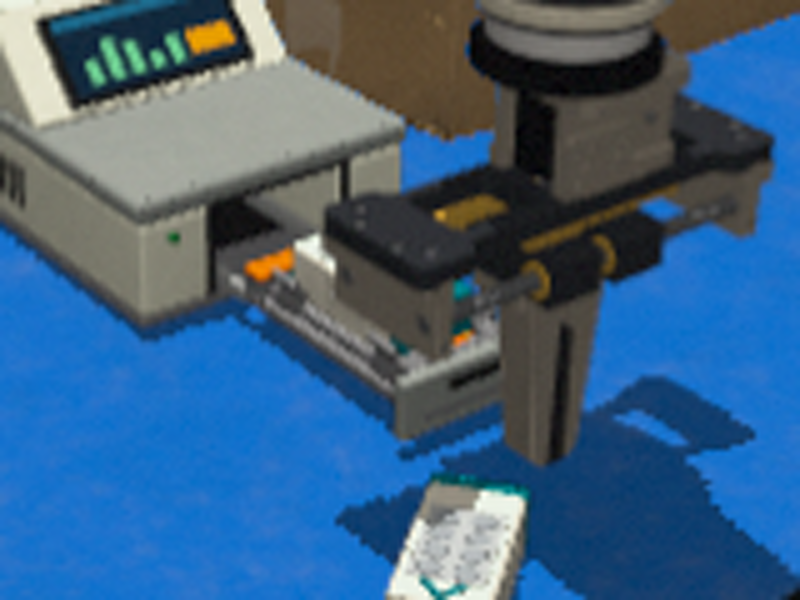

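View pics/w15.png

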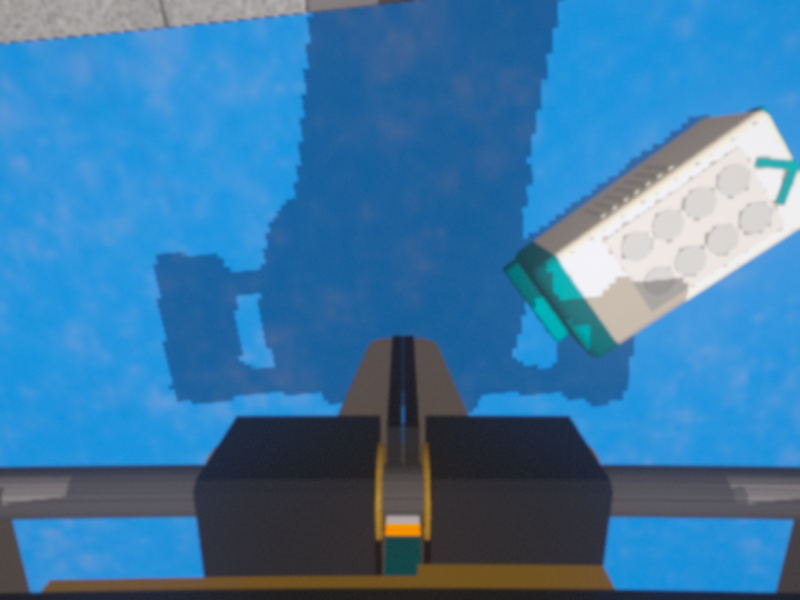

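>>> {"name": "move_arm", "arguments": {"series": [[-0.3,0,1,0,0,0,0],[0,0,0.8,0,0,0,0],[0,0,0.8,0,0,0,0],[0,0,0.8,0,0,0,0],[0,0,0.8,0,0,0,0],[0,0,0.8,0,0,0,0],[0,0,0,0,0,0,0]]}}

```text
time_s: 19.92
tool_pos: [0.4823, -0.061, 0.0238]
ee_rot: [0.706, 0.035, 0.706, -0.035]
wrist_force: [-0.3, -0.5, -0.6]
opening: 0.0008
```

```bash
python3 - <<'E'
from h import *
tip(); print(cur()[0])
p=get_image("scene"); cv2.imwrite("pics/s16.png",cv2.resize(p["pixels"][150:270,200:360,::-1],(800,600),interpolation=2))
E
```

```text
t 19.925 tip mm [-54.2829   0.4267 -17.0243] lip mm [-156.2829    0.4348  -17.0378] yaw,pitch,roll [-0.0046 -0.0076 -0.0139] F [-0.2877 -0.4645 -0.6059] open 0.0007944747885491707
[ 0.4823 -0.061   0.0238]
```

View pics/s16.png

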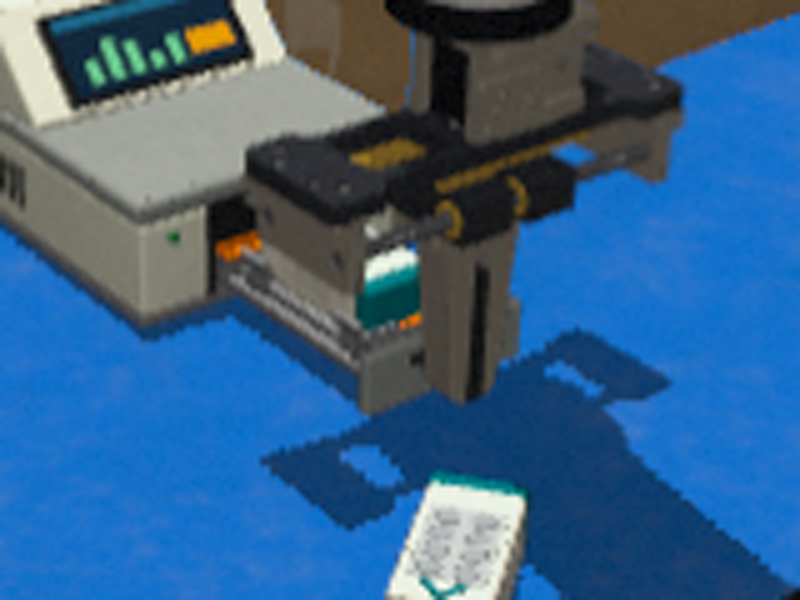

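>>> {"name": "move_arm", "arguments": {"series": [[0,0,0.8,0,0,0,0],[0,0,0.8,0,0,0,0],[0,0,0.8,0,0,0,0],[0,0,0.8,0,0,0,0],[0,0,0.8,0,0,0,0],[0,0,0.8,0,0,0,0],[0,0,0.8,0,0,0,0],[0,0,0.8,0,0,0,0],[0,0,0.8,0,0,0,0]]}}

```text
time_s: 21.1
tool_pos: [0.5531, -0.0682, 0.0236]
ee_rot: [0.706, 0.035, 0.707, -0.035]
wrist_force: [-3.2, -0.9, 0.5]
opening: 0.0004
```

```bash
python3 - <<'E'
from h import *
tip(); print(cur()[0])
p=get_image("scene"); cv2.imwrite("pics/s17.png",cv2.resize(p["pixels"][150:270,200:360,::-1],(800,600),interpolation=2))
p=get_image("wrist"); cv2.imwrite("pics/w17.png",cv2.resize(p["pixels"][:,:,::-1],(800,600),interpolation=2))
E
```

```text
t 21.1 tip mm [ 16.8847   0.3564 -17.2596] lip mm [-85.1151   0.377  -17.0781] yaw,pitch,roll [-0.0116  0.1019 -0.0044] F [-3.1924 -0.8838  0.4643] open 0.0004128117393220794
[ 0.5531 -0.0682  0.0236]
```

View pics/s17.png

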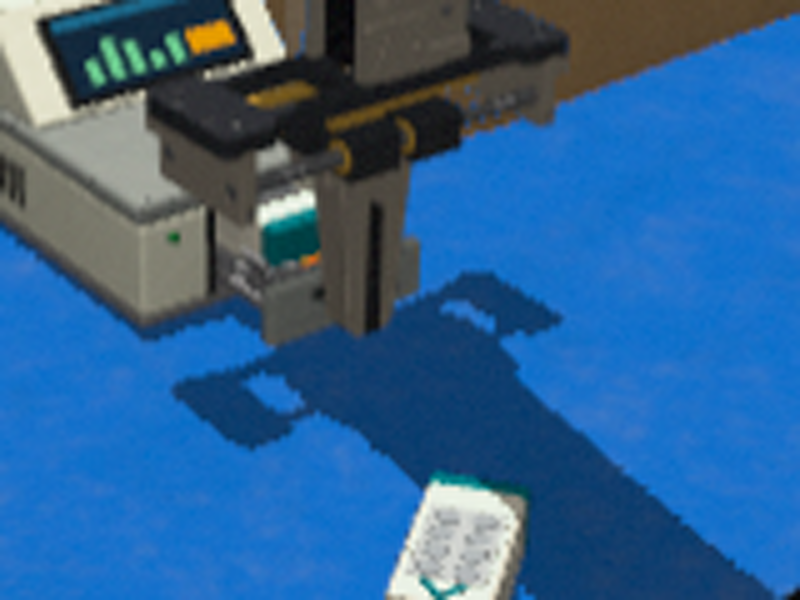

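View pics/w17.png

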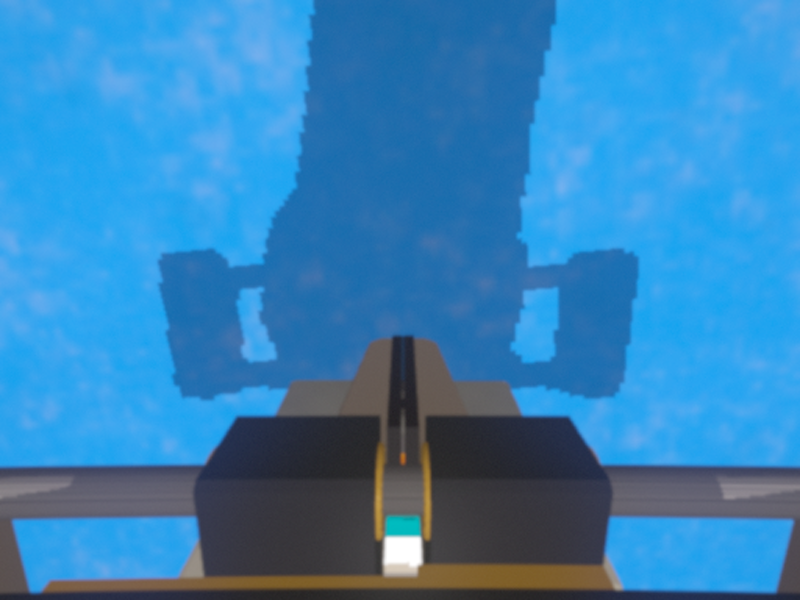

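>>> {"name": "move_arm", "arguments": {"series": [[0,0,0.7,0,0,0,0],[0,0,0.7,0,0,0,0],[0,0,0.7,0,0,0,0],[0,0,0.6,0,0,0,0]]}}

```text
time_s: 21.7
tool_pos: [0.5801, -0.0705, 0.0237]
ee_rot: [0.706, 0.035, 0.707, -0.035]
wrist_force: [-3.2, 0.8, 1.8]
opening: 0.0001
```

>>> {"name": "move_arm", "arguments": {"series": [[0,0,0.4,0,0,0,0],[0,0,0.4,0,0,0,0]]}}

```text
time_s: 21.95
tool_pos: [0.5877, -0.0713, 0.0236]
ee_rot: [0.706, 0.035, 0.707, -0.035]
wrist_force: [-2.7, 1.5, 2.0]
opening: 0.0005
```

>>> {"name": "move_arm", "arguments": {"series": [[0,0,0.4,0,0,0,0],[0,0,0.4,0,0,0,0]]}}

```text
time_s: 22.2
tool_pos: [0.5931, -0.072, 0.0232]
ee_rot: [0.704, 0.036, 0.709, -0.035]
wrist_force: [-8.1, 1.8, 6.0]
opening: 0.0004
```

>>> {"name": "move_arm", "arguments": {"series": [[0,0,0.2,0,0,0,0],[0,0,0.2,0,0,0,0],[0,0,0,0,0,0,0]]}}

```text
time_s: 22.58
tool_pos: [0.5989, -0.0726, 0.0233]
ee_rot: [0.705, 0.035, 0.707, -0.035]
wrist_force: [-5.2, 1.8, 0.3]
opening: 0.0005
```

```bash
python3 - <<'E'
from h import *
tip(); print(cur()[0])
p=get_image("scene"); cv2.imwrite("pics/s18.png",cv2.resize(p["pixels"][150:250,200:333,::-1],(798,600),interpolation=2))
E
```

```text
t 22.575 tip mm [ 62.8761   0.5576 -17.6805] lip mm [-39.1235   0.5599 -17.3784] yaw,pitch,roll [-0.0013  0.1697  0.007 ] F [-5.1523  1.8171  0.3306] open 0.0004939952796945432
[ 0.5989 -0.0726  0.0233]
```

View pics/s18.png

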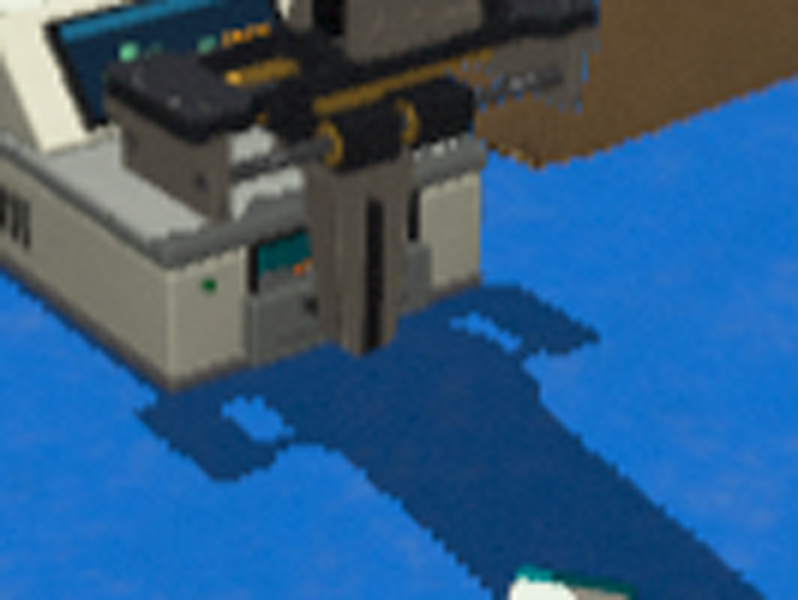

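Nearly closed: the panel is at the housing face, at (285,320). I'll press on until it hits a hard stop.

>>> {"name": "move_arm", "arguments": {"series": [[0,0,0.2,0,0,0,0],[0,0,0.2,0,0,0,0],[0,0,0,0,0,0,0]]}}

```text
time_s: 23.0
tool_pos: [0.599, -0.0726, 0.0231]
ee_rot: [0.702, 0.036, 0.71, -0.035]
wrist_force: [-14.1, 2.7, 10.1]
opening: 0.0005
```

>>> {"name": "move_arm", "arguments": {"series": [[-0.1,0,0.2,0,0,0,0],[0,0,0,0,0,0,0]]}}

```text
time_s: 23.25
tool_pos: [0.599, -0.0726, 0.0232]
ee_rot: [0.701, 0.036, 0.712, -0.035]
wrist_force: [-16.6, 3.8, 8.5]
opening: 0.0008
```

>>> {"name": "move_arm", "arguments": {"series": [[0,0,-2,0,0,0,0],[0,0,-4,0,0,0,0],[0,0,-5,0,0,0,0],[-3,0,-3,0,0,0,0],[-5,0,0,0,0,0,0],[-5,0,-2,0,0,0,0],[0,0,0,0,0,0,0]]}}

```text
time_s: 24.12
tool_pos: [0.4497, -0.0578, 0.1588]
ee_rot: [0.71, 0.036, 0.703, -0.035]
wrist_force: [0.5, 0.7, -0.3]
opening: 0.0003
```

```bash
python3 - <<'E'
from h import *
tip(); print(cur()[0])
p=get_image("scene"); cv2.imwrite("pics/s19.png",cv2.resize(p["pixels"][130:250,180:340,::-1],(800,600),interpolation=2))
p=get_image("top"); cv2.imwrite("pics/t19.png",cv2.resize(p["pixels"][:,:,::-1],(800,600),interpolation=2))
E
```

```text
t 24.125 tip mm [-86.8341   0.3821 118.5553] lip mm [-188.8293    0.453   117.5732] yaw,pitch,roll [-0.0399 -0.5517  0.1018] F [ 0.5266  0.7219 -0.2766] open 0.000336802810821266
[ 0.4497 -0.0578  0.1588]
```

View pics/s19.png

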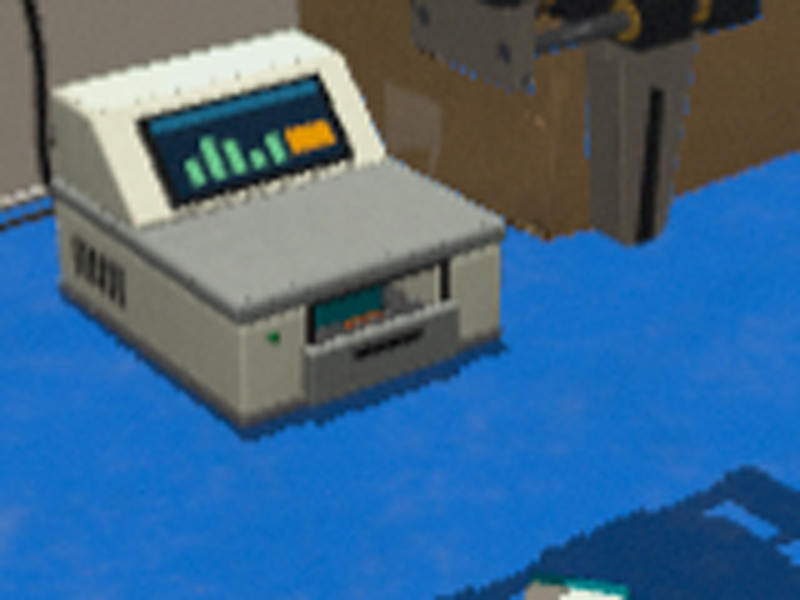

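View pics/t19.png

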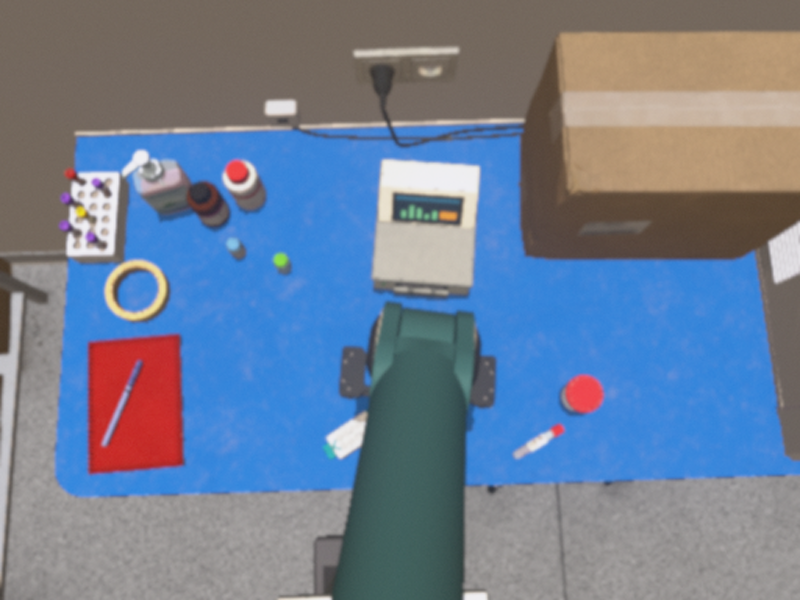

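```bash
python3 -c "
from station import *
print(sign_off())"
```

```text
the job is handed in; nothing more can be done
None
```

I loaded the left cartridge into the drawer, snapped it flat under the spring catch, pushed the drawer home and handed the job in at about 24 s. No verdict was reported.

- **Hooking:** I carried the cartridge in at a 13° tilt and slid its tongue under the keeper. The rear-stop contact moved the drawer in by about 2 mm. The first descent rubbed a side rail with about 4 N, because my estimate of the pocket was roughly 2.4 mm off sideways. I corrected it before going further.
- **Pressing down:** After release, the front end rested on the catch. I pressed it down with up to 17 N, a little over the 8 to 15 N given. It was already down on the floor by then, with the tool at 61 mm, the height expected for a seated cartridge. The picture afterwards showed it flat, with the orange catch sprung out in front of it.
- **Closing the drawer:** I pushed until it hit a hard stop, where 14 to 17 N gave no more movement.
- **Last pictures:** The panel sat against the housing with the cartridge and catch visible inside. The vials and cup were where they started, and the arm was clear of everything.
- **Not checked:** I had no direct reading of the catch or drawer joints, so those two rest on the forces and pictures. Some network points disagreed by up to 10 mm, so I placed the pocket from image edges and contact instead.

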